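# Free and set the specimen stop of a scan fixture

### The arm

A 6-joint arm with a two-finger parallel gripper is mounted at the origin on the work surface. World frame = base frame: x ahead of the robot, y to its left, z up, the work surface at z = 0. Lengths are in m, angles in rad, forces in N, time in s.
With the tool pointing down it reaches from about 0.25 to 0.725 m from the base axis. Payload 4 kg.
Tool frame: the origin (TCP) lies at the very end of the fingers, on their centre line; the grasp point (between the pads) lies 19 mm behind it; x points along the fingers, z is the direction in which the jaws open and shut, and the axes are right-handed (so a half turn about x gives the same grasp; the last joint's range is limited). The gripper opens to 85 mm and grips with 20 to 120 N. Pads are 22 mm wide; open, the fingers measure 114 mm over their backs; the gripper's body (76 mm by 85 mm) begins 54 mm behind the grasp point. The pads swing forward as they close: fully open they stand 13 mm farther back than shut.
Start: joints at [1.157, 0.241, 0.005, 1.335, 0, 1.571], TCP at [0.201, 0.458, 0.231] pointing down, gripper open.
Joint ranges: [-2.72, 2.72], [-1.05, 1.87], [-1.09, 1.28], [-1.99, 2.15], [-1.42, 1.44], [-3.14, 3.14]. Speed limits (rad/s): [2.79, 2.79, 3.14, 3.14, 3.14, 3.14].

### API

Orientations are given as a unit quaternion [x, y, z, w].
In Python, from workcell import bot gives the robot as it stands.
- The arm moves only by the tool step_arm, never from a script. Its argument "series" is a list of rows, each an object of numbers: "x", "y", "z": the shift along the world's x, y, z in cm; "twist": the turn about the world's z in degrees; "jaw": the finger opening in cm, from 0 to 8.54. In form: [{"x": .., "y": .., "z": .., "twist": .., "jaw": ..}, ...]. A call has 1 to 10 rows; each row is the pose to reach, as a shift and turn from the pose measured when the call began; what a row does not reach only later rows make up. A row lasts 1/12 s, in which the tool goes at most 41.7 mm and 7.16 degrees, less where a joint would pass 70% of its speed; a pose out of reach is approached as far as the arm can. A call with a gripper value outside its range is refused whole. The fingers move at their own pace and stop on an object; the grip force is fixed at half the most. Time passes only in rows, so rows that repeat a pose let the fingers close. It gives the time, the measured TCP pose, the force and the opening at its end, in the units of the state.
- bot.get_obs(): the state, without advancing time (a new reading comes with each control period).
- bot.camera(name): name is "side" or "top" or "wrist"; returns (picture, depth): 480x640x3 uint8, red, green, blue; 480x640 float32, m along the optical axis (not along the pixel's ray), 0 where there is no reading.
- bot.camera_info(name): a dict with "camera_matrix" (3x3 intrinsics, pixels), "R" (3x3) and "t" (3): a world point X has camera coordinates R X + t; the wrist camera has in their place "mount" (4x4, takes a point from camera to tool coordinates, whose origin is the TCP and whose axes are the tool frame's). Camera axes: x right, y down, z forward; pixel columns grow to the right and rows downward; lengths in m; the calibration is good to about 2 mm. A picture is of the moment at which its call begins: read the wrist's pose just before it. camera_info takes no time and is no camera call.
- bot.job_done(): hands the job in, once; it reports no verdict.
The state is a dict: "clock": time; "joint_pos": joint angles; "joint_vel": joint speeds; "tau": joint torques, N m; "eef_pos": TCP position; "tool_rot": TCP orientation; "ft_force": force on the tool from outside, world axes, zero at the start; "ft_torque": the same for the moment, N m; "grip_width": finger opening in m.
Only numpy, scipy, OpenCV 4.12 (cv2) and the standard library are available. Lean on these libraries where they do the work, as an engineer would, in place of code of your own. Each camera call takes 0.05 s, during which the arm holds its last target.

### The job

Free the sliding specimen stop by drawing its lock bolt fully out of the inclined tube with the hook tool, since the pull loop lies too deep for fingers and is not to be touched with them. Then nudge the stop along its rail in small gentle taps until its pointer stands exactly opposite the index blade, never letting it run past. Finish with the hook tool laid gently back down on the table beside the fixture and the jar, coupon and mug left where they are.

Things in the scene. Friction and masses are not known exactly. Their poses are not given: they have to be found in the camera images.
- fixture: Scan fixture fixed to the table: grey base plate 190 x 270 x 10 mm with an aluminium rail (24 mm wide, top 24 mm above the table) along its y, and an inclined dark steel tube on its +x side. Origin: on the table, under the middle of the rail's length. +y is the direction in which the stop must travel; +x points from the rail towards the tube.
- mouth (a point): Centre of the open upper end of the guide tube. The tube (bore 44 mm, outside 54 mm, 50 mm long) lies in the fixture's x-z plane at y = 0; its axis rises towards the fixture's +x at 35 degrees above level, so its mouth faces +x and up. This centre is 90 mm above the table. Axes are the fixture's.
- loop_bar (a point): Middle of the cross-bar of the lock's staple-shaped steel pull loop, inside the bore. The bar is 5 mm round and 22 mm long along the fixture's y; it starts 27 mm deep from the mouth, 6 mm below the bore's axis (measured square to it). Behind the bar (deeper) is an open window 20 mm long, 17 mm wide, between the bar and a guide disc. This point's z points out along the bore, its x points square to the bore towards its lower side.
- lock (a joint): How far the lock has been drawn out along the bore, in m: 0 fully in (start), 0.035 fully out at its stop. Stiff, about 4 N of friction, stays where it is left. While in, its bolt (8 mm) crosses the rail at fixture y = 0 and bars the stop's way; the way is clear from about 0.03. Taken with the hook, so gripper tilted about 35 degrees.
- hook_handle (a point): Hook tool, loose, 0.12 kg, lying on the table: pale wooden handle 80 (along x) x 22 (y) x 30 mm (z); this point is the handle's centre, 15 mm above the table. A 5 mm steel shaft runs from the handle's -x end on towards -x at mid height. Axes: -x towards the hook end, z up as it lies. Start yaw within 0.3 rad of the world's, so the hook end points back towards the robot's side.
- hook_end (a point): The bend of the hook tool, on the shaft's centre line, 115 mm from the handle's centre along the tool's -x (75 mm beyond the handle's end). From here the 5 mm rod is bent square down (-z), its rounded end reaching 13 mm below the shaft's centre line.
- stop_tab (a point): Centre of the upright steel tab of the sliding stop: 24 (x) x 12 (y) x 50 mm (z), top 105 mm above the table, on a 34 x 30 x 31 mm aluminium saddle. Push the tab's flat -y face towards the fixture's +y. Axes are the fixture's.
- stop_pointer (a point): Tip of the 3 mm wide pointer on the -x face of the stop's saddle, pointing to -x, 30 mm above the table. Axes are the fixture's.
- stop (a joint): Travel of the stop along the fixture's +y in m, 0.15 range; starts between 0 and 0.03. Stiff: about 7 N of friction, stays where it is left, no spring. It can be blocked by the lock bolt at about 0.041 until the lock is drawn.
- index_tip (a point): Tip of the 3 mm wide blade of a small dark clip fixed on the base plate, pointing to the fixture's +x, 26.5 mm above the table. The mark for the stop: pointer and blade tip are opposite when their fixture-y values agree (they pass with 2 mm between the tips). It stands at fixture y between 25 and 70 mm. Axes are the fixture's.
- jar_c (a point): Bystander: lidded jar, 56 mm across, 70 mm high, point at its centre; leave it. It and the hook tool may lie on either side of the fixture.
- coupon_c (a point): Bystander: two-layer metal test coupon 90 x 60 x 16 mm lying on the table, point at its centre; leave it.
- cup_c (a point): Bystander: white mug, 76 mm across, 90 mm high, point at its centre; leave it.
Not all that is in view belongs to the job. Of the things that look like the part that bears hook_handle, the smallest one is meant.

How it is judged:
On the way, in this order (a step that is already met when the one before it is completed fails the run):
1. the lock is drawn out by at least 30 mm by the hook tool (value of joint lock above 0.03 m and contact force between hook and lock above 0.3 N), for 0.05 s.
2. the stop's pointer stands within 2.5 mm of the index blade, at rest (y of stop_pointer in the frame of index_tip between -0.0025 and 0.0025 m and velocity of joint stop below 0.01 m/s), for 0.3 s.
At the end, for the whole second after the job is handed in: the stop's pointer is within 2.5 mm of the index blade along the rail, the lock is drawn out by more than 28 mm, and the hook tool lies at rest flat on the table (handle centre under 20 mm high) (y of stop_pointer in the frame of index_tip between -0.0025 and 0.0025 m and value of joint lock above 0.028 m and velocity of joint stop below 0.005 m/s and height (world z) of hook_handle below 0.02 m and linear speed of hook below 0.02 m/s); the robot touches nothing.
It fails at once if the stop runs more than 3 mm past the index (y of stop_pointer in the frame of index_tip above 0.003 m).
It fails at once if the stop is struck, moving faster than 0.12 m/s (velocity of joint stop above 0.12 m/s or velocity of joint stop below -0.12 m/s).
It fails at once if the fingers touch the lock or its pull loop (contact force between the fingers and lock above 0.5 N).
It fails at once if the hook tool is dropped (falls faster than 0.6 m/s unheld) (linear speed of hook above 0.6 m/s and contact force between the fingers and hook below 0.1 N).
It fails at once if a bystander is moved more than 25 mm (distance of any of jar_c, coupon_c, cup_c from where it was at the start of the episode above 0.025 m).
It also fails if it takes over 72 s, if anything falls off the work surface, if the arm or the gripper's body presses on something with over 40 N, if the wrist force passes 120 N, or if a joint passes its speed limit or range.

## Working session

There is one attempt and no reset: what is moved stays moved. The work goes in short steps, Python scripts to look and compute and a tool call to move; the robot and the scene stay as the last step left them, time stands still between calls to the robot, and variables do not carry over. Pictures are saved under pics/ and viewed, and the job is handed in when it is done.

Besides the shell and the picture viewer there is one more tool, called after "Call:" by a JSON object that holds its "fn" and its "kwargs", one argument or row to a line. step_arm: Moves the arm, as the interface text tells. Its arguments: {"type":"object","properties":{"series":{"type":"array","items":{"type":"object","properties":{"x":{"type":"number"},"y":{"type":"number"},"z":{"type":"number"},"twist":{"type":"number"},"jaw":{"type":"number"}}}}},"required":["series"]}

```bash
ls -la; mkdir -p pics; cat > h.py <<'E'
import numpy as np, cv2
from workcell import bot
def snap(n,tag):
    o=bot.get_obs(); p,d=bot.camera(n); cv2.imwrite(f'pics/{tag}.png',p[:,:,::-1]); np.savez(f'pics/{tag}.npz',p=p,d=d,eef=o['eef_pos'],q=o['tool_rot']); return p,d
def load(tag):
    z=np.load(f'pics/{tag}.npz'); return z['p'],z['d'],z['eef'],z['q']
def cam(n,eef=None,q=None):
    i=bot.camera_info(n); K=np.array(i['camera_matrix'])
    if n=='wrist':
        from scipy.spatial.transform import Rotation as Ro
        M=np.array(i['mount']); T=np.eye(4); T[:3,:3]=Ro.from_quat(q).as_matrix(); T[:3,3]=eef
        W=T@M
        Rm=W[:3,:3].T; return K,Rm,-Rm@W[:3,3]
    return K,np.array(i['R']),np.array(i['t'])
def ray(C,u,v):
    K,R,t=C; d=R.T@np.linalg.inv(K)@np.array([u,v,1.]); return -R.T@t,d
def atz(C,u,v,z):
    o,d=ray(C,u,v); return o+d*(z-o[2])/d[2]
def deproj(C,u,v,dep):
    o,d=ray(C,u,v); return o+d*dep
def proj(C,X):
    K,R,t=C; p=K@(R@np.asarray(X)+t); return p[:2]/p[2]
def crop(tag,x0,y0,x1,y1,s,out):
    p=load(tag)[0][y0:y1,x0:x1,::-1]; cv2.imwrite(f'pics/{out}.png',cv2.resize(p,None,fx=s,fy=s,interpolation=cv2.INTER_CUBIC))
E
python3 - <<'E'
from h import *
np.set_printoptions(precision=4,suppress=True)
for n in ('top','side','wrist'): snap(n,n+'0')
print(bot.get_obs())
for n in ('top','side','wrist'): print(bot.camera_info(n))
E
```

```text
total 12
drwxr-xr-x  3 agent agent 4096 Dec  7 07:15 .
drwxr-xr-x 23 root  root  4096 Dec  7 07:15 ..
drwxr-xr-x  2 agent agent 4096 Dec  7 07:15 pics
{'clock': 0.15, 'joint_pos': array([ 1.157 ,  0.2412,  0.004 ,  1.3352, -0.    ,  1.5708]), 'joint_vel': array([-0.0009, -0.0019,  0.0041, -0.0002, -0.0012, -0.0002]), 'tau': array([ -0.0001, -37.2635,  25.2639,   0.0124,  -0.    ,   0.    ]), 'eef_pos': array([0.2008, 0.4574, 0.2306]), 'tool_rot': array([-0.3869,  0.5925,  0.3863,  0.5916]), 'ft_force': array([ 0.2899, -1.1593,  0.2753]), 'ft_torque': array([-0.0168, -0.0328,  0.0621]), 'grip_width': 0.08574814618402149}
{'camera_matrix': array([[457.1791,   0.    , 321.8513],
       [  0.    , 457.1791, 241.0643],
       [  0.    ,   0.    ,   1.    ]]), 'R': array([[-0.0189, -0.9996, -0.0226],
       [-0.9893,  0.022 , -0.1445],
       [ 0.1449,  0.0196, -0.9893]]), 't': array([0.0093, 0.5142, 0.9753])}
{'camera_matrix': array([[445.7151,   0.    , 315.6169],
       [  0.    , 445.7151, 244.7601],
       [  0.    ,   0.    ,   1.    ]]), 'R': array([[-0.7651, -0.644 ,  0.0026],
       [-0.4157,  0.4908, -0.7657],
       [ 0.4918, -0.5869, -0.6432]]), 't': array([0.3679, 0.2904, 0.5656])}
{'camera_matrix': array([[377.6091,   0.    , 320.5648],
       [  0.    , 377.6091, 238.3228],
       [  0.    ,   0.    ,   1.    ]]), 'mount': array([[ 0.0005, -0.3168,  0.9485, -0.1423],
       [-0.    , -0.9485, -0.3168,  0.0821],
       [ 1.    ,  0.0001, -0.0004,  0.0003],
       [ 0.    ,  0.    ,  0.    ,  1.    ]])}
```

View pics/top0.png

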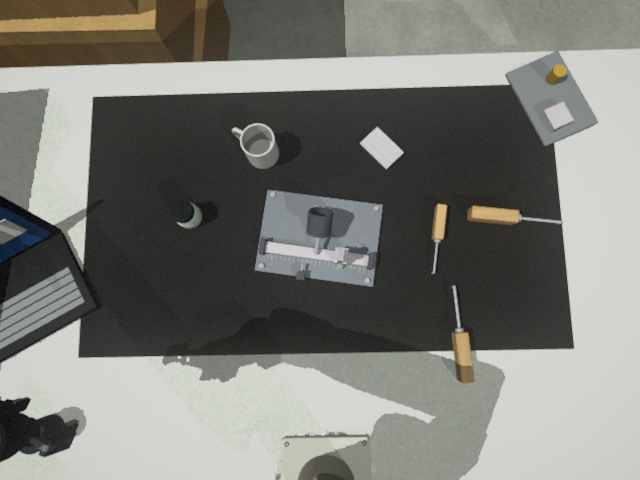

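View pics/side0.png

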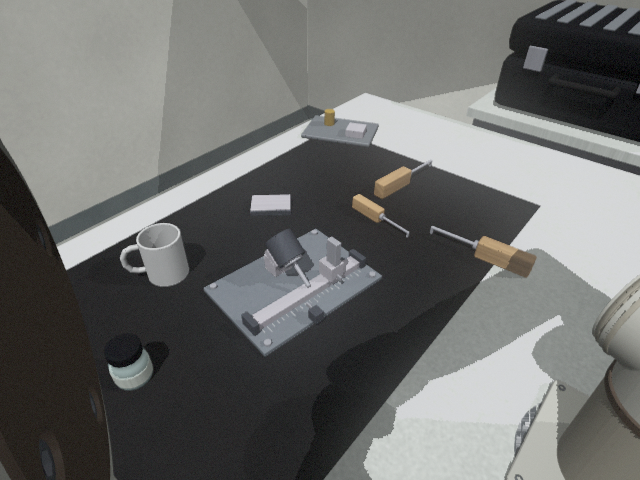

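View pics/wrist0.png

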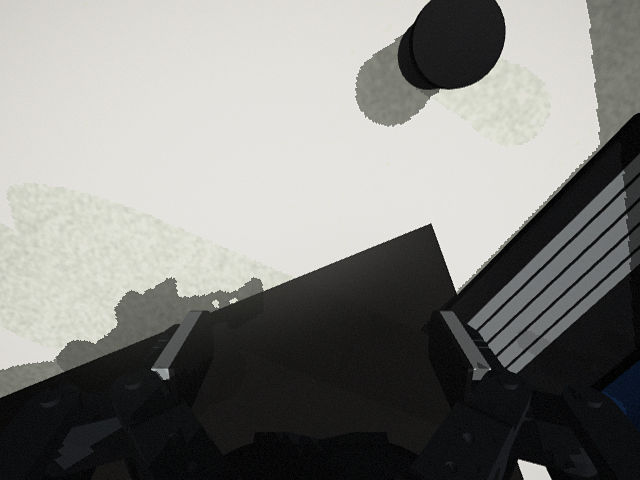

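Candidates for the hook tool in the top view: handles at (440,222), (494,215) and (462,357). The one at (440,222) looks smallest, and its hook end points back towards the robot as described. I'll check it in a close crop.

```bash
python3 - <<'E'
from h import *
crop('top0',410,190,570,290,5,'c_tool')
crop('top0',250,180,390,290,5.5,'c_fix')
crop('side0',200,210,400,360,4,'c_fixs')
E
```

```text
(no output)
```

View pics/c_tool.png

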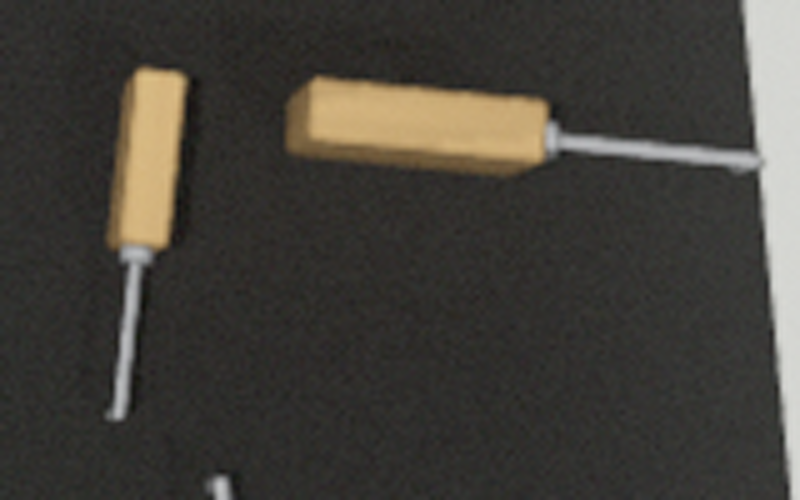

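View pics/c_fix.png

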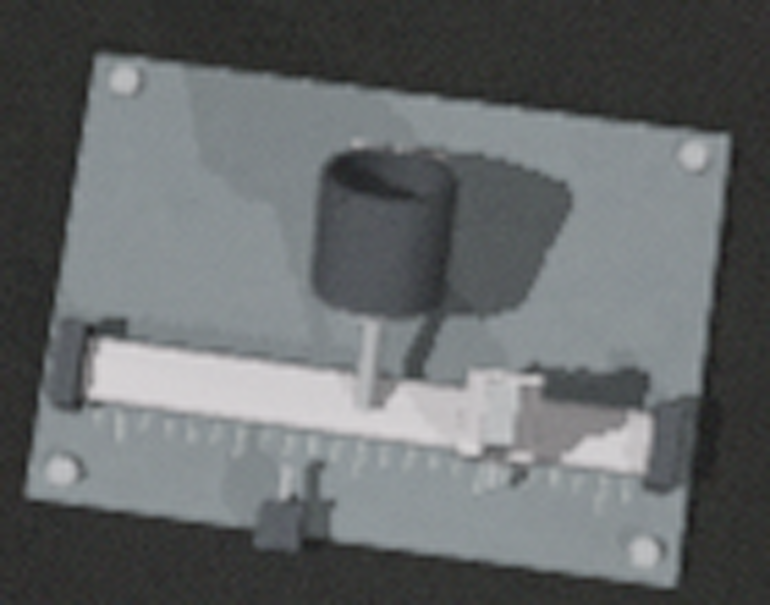

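View pics/c_fixs.png

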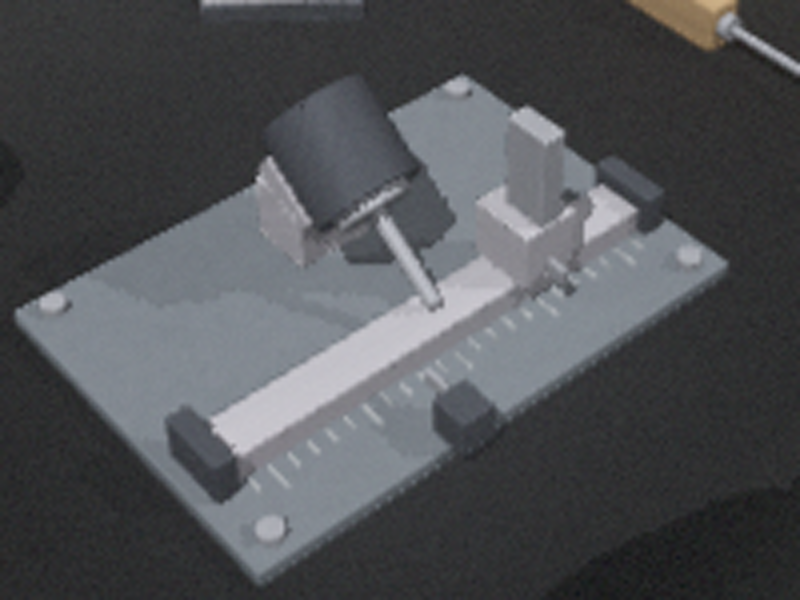

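```bash
python3 - <<'E'
from h import *
np.set_printoptions(precision=4,suppress=True)
C=cam('top')
f=lambda c,s,x0,y0,z: atz(C,x0+c[0]/s,y0+c[1]/s,z)
a=f((162,70),5,410,190,.03);b=f((145,247),5,410,190,.03);e=f((118,415),5,410,190,.015)
print('handle',a,b,np.linalg.norm(a-b),'ctr',(a+b)/2,'bend',e,np.linalg.norm((e-(a+b)/2)[:2]),'yaw',np.degrees(np.arctan2((a-b)[1],(a-b)[0])))
l=f((137,68),5,410,190,.03);r=f((187,72),5,410,190,.03);print('width',np.linalg.norm(l-r))
P=[f(c,5.5,250,180,.01) for c in ((98,53),(732,133),(680,587),(25,497))]
print(P); print([np.linalg.norm(P[i]-P[(i+1)%4]) for i in range(4)], sum(P)/4)
ey=(P[0]-P[1])+(P[3]-P[2]); print('yaw of +y',np.degrees(np.arctan2(-ey[0],ey[1])))
p,d,_,_=load('top0')
# point cloud of fixture region: heights
for (cx,cy) in ((330,155),(390,160),(450,165),(385,240),(372,390),(497,400),(280,370)):
    u,v=250+cx/5.5,180+cy/5.5; print((cx,cy),deproj(C,u,v,d[int(round(v)),int(round(u))]))
E
```

```text
handle [ 0.5935 -0.2733  0.03  ] [ 0.5134 -0.2612  0.03  ] 0.081003055273911 ctr [ 0.5534 -0.2673  0.03  ] bend [ 0.4401 -0.2486  0.015 ] 0.1148175235375147 yaw -8.566475728165788
width 0.02233296040379083
[array([0.6417, 0.1224, 0.01  ]), array([ 0.6008, -0.1429,  0.01  ]), array([ 0.4125, -0.1146,  0.01  ]), array([0.4548, 0.1528, 0.01  ])]
[np.float64(0.26845250020995703), np.float64(0.1903640469563366), np.float64(0.270766924925669), np.float64(0.189412872548828)] [0.5274 0.0044 0.01  ]
yaw of +y -8.869843812723706
(330, 155) [0.5945 0.0249 0.0141]
(390, 160) [ 0.5791 -0.0012  0.0721]
(450, 165) [ 0.5894 -0.025   0.0126]
(385, 240) [0.5413 0.0006 0.1038]
(372, 390) [0.4942 0.0089 0.0245]
(497, 400) [ 0.4791 -0.0402  0.1067]
(280, 370) [0.5027 0.046  0.0279]
```

```bash
python3 - <<'E'
from h import *
from scipy.spatial.transform import Rotation as Ro
o=bot.get_obs(); R=Ro.from_quat(o['tool_rot']).as_matrix(); print(R.round(3)); z=R[:,2]; print('jaw yaw deg',np.degrees(np.arctan2(z[1],z[0])))
E
```

```text
[[-0.001 -0.916  0.402]
 [-0.001  0.402  0.916]
 [-1.    -0.    -0.002]]
jaw yaw deg 66.29299167140904
```

Call:
{"fn": "step_arm", "kwargs": {
  "series": [
    {"x": 25,"y": -45.7,"z": 2,"twist": 15},
    {"x": 25,"y": -45.7,"z": 2,"twist": 15},
    {"x": 25,"y": -45.7,"z": 2,"twist": 15},
    {"x": 25,"y": -45.7,"z": 2,"twist": 15},
    {"x": 25,"y": -45.7,"z": 2,"twist": 15},
    {"x": 25,"y": -45.7,"z": 2,"twist": 15},
    {"x": 25,"y": -45.7,"z": 2,"twist": 15},
    {"x": 25,"y": -45.7,"z": 2,"twist": 15},
    {"x": 25,"y": -45.7,"z": 2,"twist": 15},
    {"x": 25,"y": -45.7,"z": 2,"twist": 15}
  ]
}}

```text
$.series[0]: bad value
```

Call:
{"fn": "step_arm", "kwargs": {
  "series": [
    {"x": 3.5,"y": -2,"z": 0.3,"twist": 5,"jaw": 8.5},
    {"x": 5,"y": -6,"z": 0.6,"twist": 10,"jaw": 8.5}
  ]
}}

```text
clock: 0.32
eef_pos: [0.2521, 0.4008, 0.2354]
tool_rot: [-0.439, 0.554, 0.438, 0.554]
ft_force: [1.9, -0.8, 0.3]
grip_width: 0.085
```

Call:
{"fn": "step_arm", "kwargs": {
  "series": [
    {"x": 20,"y": -40,"z": 1,"twist": 5,"jaw": 8.5},
    {"x": 20,"y": -40,"z": 1,"twist": 5,"jaw": 8.5},
    {"x": 20,"y": -40,"z": 1,"twist": 5,"jaw": 8.5},
    {"x": 20,"y": -40,"z": 1,"twist": 5,"jaw": 8.5},
    {"x": 20,"y": -40,"z": 1,"twist": 5,"jaw": 8.5},
    {"x": 20,"y": -40,"z": 1,"twist": 5,"jaw": 8.5},
    {"x": 20,"y": -40,"z": 1,"twist": 5,"jaw": 8.5},
    {"x": 20,"y": -40,"z": 1,"twist": 5,"jaw": 8.5},
    {"x": 20,"y": -40,"z": 1,"twist": 5,"jaw": 8.5},
    {"x": 20,"y": -40,"z": 1,"twist": 5,"jaw": 8.5}
  ]
}}

```text
clock: 1.15
eef_pos: [0.4391, 0.0248, 0.2448]
tool_rot: [-0.463, 0.535, 0.462, 0.535]
ft_force: [0.2, 0.9, 0.0]
grip_width: 0.0847
```

```bash
python3 - <<'E'
from h import *
snap('wrist','w1'); o=bot.get_obs(); print(o['eef_pos'],o['joint_pos'].round(3))
from scipy.spatial.transform import Rotation as Ro
z=Ro.from_quat(o['tool_rot']).as_matrix()[:,2]; print(np.degrees(np.arctan2(z[1],z[0])))
E
```

```text
[0.44261181 0.01842601 0.24483851] [ 0.046  0.118 -0.11   1.338 -0.006  0.198]
81.27154866211883
```

View pics/w1.png

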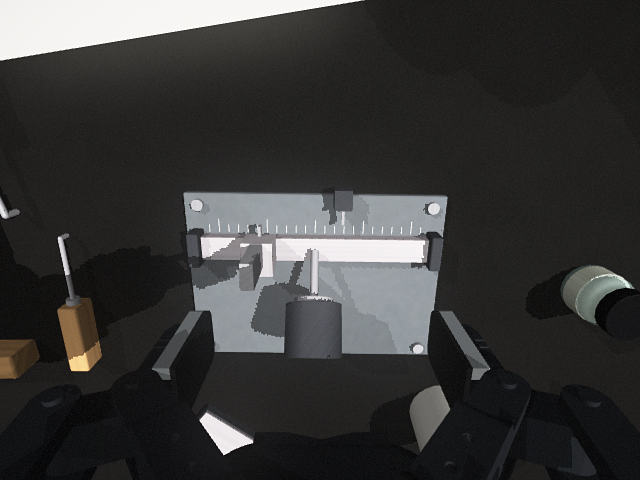

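```bash
python3 - <<'E'
from h import *
from scipy.optimize import least_squares
np.set_printoptions(precision=4,suppress=True)
def cloud(n,tag,box):
    p,d,e,q=load(tag); C=cam(n,e,q); x0,y0,x1,y1=box
    vv,uu=np.mgrid[y0:y1,x0:x1]; dd=d[y0:y1,x0:x1]
    K,R,t=C; D=np.stack([(uu-K[0,2])/K[0,0],(vv-K[1,2])/K[1,1],np.ones_like(uu)],-1)*dd[...,None]
    X=(D.reshape(-1,3)-t)@R; return X[dd.ravel()>0]
yaw=np.radians(-8.8)
for n,tag,box in (('wrist','w1',(280,290,350,362)),('top','top0',(295,200,340,242))):
    X=cloud(n,tag,box); 
    for th in (yaw,):
        ex=np.array([np.cos(th),np.sin(th),0]); ey=np.array([-np.sin(th),np.cos(th),0])
    S=X[X[:,2]>.06]; print(tag,len(S),S.min(0),S.max(0))
    # axis: dir u; point p0 at height .09 -> unknown (x,y)
    def res(p):
        th=p[2]; u=np.array([np.cos(th)*np.cos(p[3]),np.sin(th)*np.cos(p[3]),np.sin(p[3])])
        v=S-np.array([p[0],p[1],.09]); r=np.linalg.norm(v-np.outer(v@u,u),axis=1); return r-.027
    s=least_squares(res,[.57,0,yaw,np.radians(35)],loss='soft_l1',f_scale=.001)
    print(s.x, np.degrees(s.x[2:]), np.median(abs(s.fun)))
    th=yaw
    def res2(p): return res([p[0],p[1],yaw,np.radians(35)])
    s=least_squares(res2,[.57,0],loss='soft_l1',f_scale=.001); print('fixed dir mouth?',s.x,np.median(abs(s.fun)))
    u=np.array([np.cos(yaw)*np.cos(.6109),np.sin(yaw)*np.cos(.6109),np.sin(.6109)])
    inl=abs(s.fun)<.0015; a=(S[inl]-np.array([*s.x,.09]))@u; print('axial range rel',np.percentile(a,[0.2,1,5,50,95,99,99.8]))
E
python3 - <<'E'
import sys; sys.path.insert(0,'.')
import os; os.chdir('.')
from h import *
crop('w1',180,180,460,370,2.8,'c_w1')
crop('w1',230,190,370,260,5.7,'c_w1b')
E
```

```text
w1 3425 [ 0.5152 -0.0269  0.0614] [0.5723 0.031  0.112 ]
[ 0.5726 -0.002  -0.1586  0.6233] [-9.0844 35.7136] 0.00042529349540650074
fixed dir mouth? [ 0.5731 -0.002 ] 0.000423717038701657
axial range rel [-0.0514 -0.051  -0.0488 -0.026  -0.0044 -0.0024 -0.002 ]
top0 722 [ 0.514  -0.025   0.0603] [0.5853 0.0319 0.1124]
[ 0.5678  0.0005 -0.1652  0.6647] [-9.4661 38.0845] 0.001370949734849818
fixed dir mouth? [0.5699 0.0004] 0.0012676720394879052
axial range rel [-0.0497 -0.0493 -0.0465 -0.0228 -0.001  -0.0001  0.0002]
```

View pics/c_w1.png

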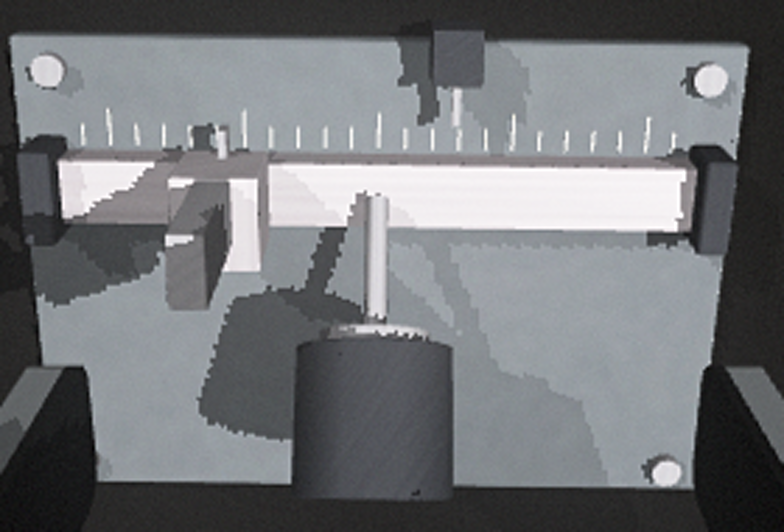

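View pics/c_w1b.png

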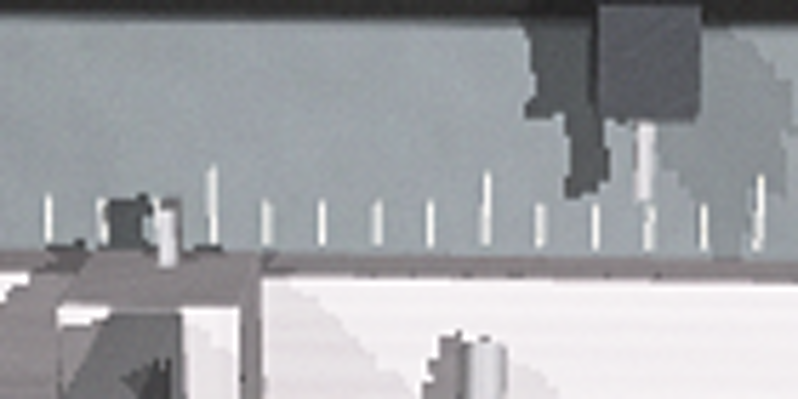

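Call:
{"fn": "step_arm", "kwargs": {
  "series": [
    {"x": 1.5,"y": -4,"z": 0,"twist": 0,"jaw": 6},
    {"x": 3,"y": -8,"z": 0,"twist": 0,"jaw": 6},
    {"x": 4.5,"y": -12,"z": 0,"twist": 0,"jaw": 6},
    {"x": 6,"y": -16,"z": 0,"twist": 0,"jaw": 6},
    {"x": 7.5,"y": -20,"z": -2,"twist": 0,"jaw": 6},
    {"x": 9,"y": -23,"z": -4,"twist": 0,"jaw": 6},
    {"x": 10,"y": -26,"z": -6,"twist": 0,"jaw": 6},
    {"x": 11,"y": -28.5,"z": -8,"twist": 0,"jaw": 6},
    {"x": 11,"y": -28.5,"z": -10,"twist": 0,"jaw": 6},
    {"x": 11,"y": -28.5,"z": -10,"twist": 0,"jaw": 6}
  ]
}}

```text
clock: 2.03
eef_pos: [0.5495, -0.2669, 0.1383]
tool_rot: [-0.459, 0.539, 0.461, 0.535]
ft_force: [-1.1, 0.7, -0.7]
grip_width: 0.06
```

```bash
python3 - <<'E'
from h import *
snap('wrist','w2'); o=bot.get_obs(); print(o['eef_pos'],o['joint_pos'].round(3))
E
```

```text
[ 0.55021625 -0.26595545  0.14108948] [-0.449  0.51   0.164  1.227 -0.003 -0.295]
```

View pics/w2.png

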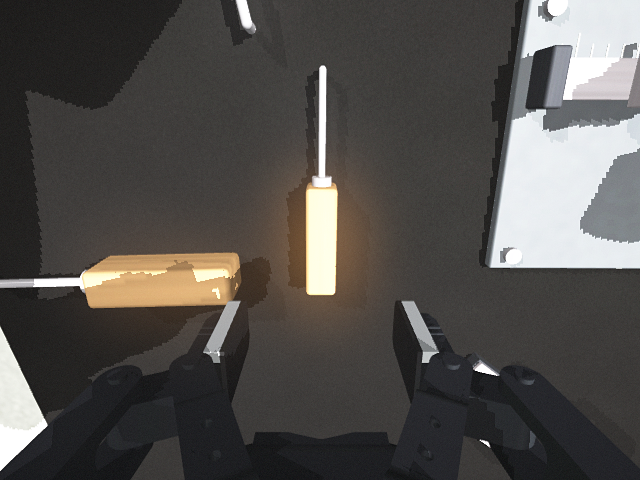

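```bash
python3 - <<'E'
from h import *
np.set_printoptions(precision=4,suppress=True)
p,d,e,q=load('w2'); C=cam('wrist',e,q)
a=atz(C,321.5,185,.03); b=atz(C,321.5,295,.03); h=atz(C,322.5,69,.015)
print(a,b,np.linalg.norm(a-b),(a+b)/2,h, np.linalg.norm(h[:2]-((a+b)/2)[:2]),np.degrees(np.arctan2((b-h)[1],(b-h)[0])))
print(np.linalg.norm(atz(C,306,240,.03)-atz(C,336.5,240,.03)), e)
print(atz(C,306,240,.03),atz(C,336.5,240,.03))
E
```

```text
[ 0.5137 -0.2605  0.03  ] [ 0.5941 -0.273   0.03  ] 0.08139401207731083 [ 0.5539 -0.2668  0.03  ] [ 0.4419 -0.2487  0.015 ] 0.11341360286837927 -9.09622331123117
0.021363617066154455 [ 0.5495 -0.2669  0.1383]
[ 0.5503 -0.2772  0.03  ] [ 0.5536 -0.2561  0.03  ]
```

Call:
{"fn": "step_arm", "kwargs": {
  "series": [
    {"x": 0.35,"y": -0.1,"z": -3,"twist": 0,"jaw": 4.4},
    {"x": 0.35,"y": -0.1,"z": -6,"twist": 0,"jaw": 4.4},
    {"x": 0.35,"y": -0.1,"z": -9,"twist": 0,"jaw": 4.4},
    {"x": 0.35,"y": -0.1,"z": -11.5,"twist": 0,"jaw": 4.4},
    {"x": 0.35,"y": -0.1,"z": -13,"twist": 0,"jaw": 4.4},
    {"x": 0.35,"y": -0.1,"z": -13.4,"twist": 0,"jaw": 4.4},
    {"x": 0.35,"y": -0.1,"z": -13.4,"twist": 0,"jaw": 4.4}
  ]
}}

```text
clock: 2.67
eef_pos: [0.5537, -0.2657, 0.0075]
tool_rot: [-0.46, 0.538, 0.461, 0.535]
ft_force: [-1.0, -0.1, 0.7]
grip_width: 0.0442
```

Call:
{"fn": "step_arm", "kwargs": {
  "series": [
    {"x": 0,"y": -0.1,"z": -0.2,"twist": 0,"jaw": 4},
    {"x": 0,"y": -0.1,"z": -0.2,"twist": 0,"jaw": 2.6},
    {"x": 0,"y": -0.1,"z": -0.2,"twist": 0,"jaw": 1.5},
    {"x": 0,"y": -0.1,"z": -0.2,"twist": 0,"jaw": 1.5},
    {"x": 0,"y": -0.1,"z": -0.2,"twist": 0,"jaw": 1.5},
    {"x": 0,"y": -0.1,"z": -0.2,"twist": 0,"jaw": 1.5}
  ]
}}

```text
clock: 3.17
eef_pos: [0.5554, -0.2672, 0.008]
tool_rot: [-0.461, 0.537, 0.46, 0.536]
ft_force: [0.9, 0.4, 6.4]
grip_width: 0.021
```

Call:
{"fn": "step_arm", "kwargs": {
  "series": [
    {"x": 0,"y": 0,"z": 0.5,"twist": 0,"jaw": 1.5},
    {"x": 0,"y": 0,"z": 1.5,"twist": 0,"jaw": 1.5},
    {"x": 0,"y": 0,"z": 4,"twist": 0,"jaw": 1.5},
    {"x": 0,"y": 0,"z": 8,"twist": 0,"jaw": 1.5},
    {"x": 0,"y": 0,"z": 11,"twist": 0,"jaw": 1.5},
    {"x": 0,"y": 0,"z": 12,"twist": 0,"jaw": 1.5},
    {"x": 0,"y": 0,"z": 12,"twist": 0,"jaw": 1.5}
  ]
}}

```text
clock: 3.75
eef_pos: [0.5578, -0.2685, 0.1326]
tool_rot: [-0.464, 0.536, 0.457, 0.537]
ft_force: [0.1, 0.1, -0.2]
grip_width: 0.0212
```

```bash
python3 - <<'E'
from h import *
np.set_printoptions(precision=4,suppress=True)
o=bot.get_obs(); print(o['eef_pos'],o['ft_force'],o['ft_torque'],o['grip_width'])
for n in('wrist','side'): snap(n,n+'3')
p,d,e,q=load('side3'); C=cam('side'); 
print('TCP px',proj(C,e))
u,v=proj(C,e); u,v=int(u),int(v)
x0,y0=max(0,u-100),max(0,v-75); print(x0,y0); crop('side3',x0,y0,x0+200,y0+150,4,'c_s3')
E
```

```text
[ 0.5578 -0.2685  0.1326] [ 0.1192  0.1267 -0.214 ] [ 0.0138 -0.0365  0.0575] 0.021175677909825392
TCP px [371.7862 160.9785]
271 85
```

View pics/c_s3.png

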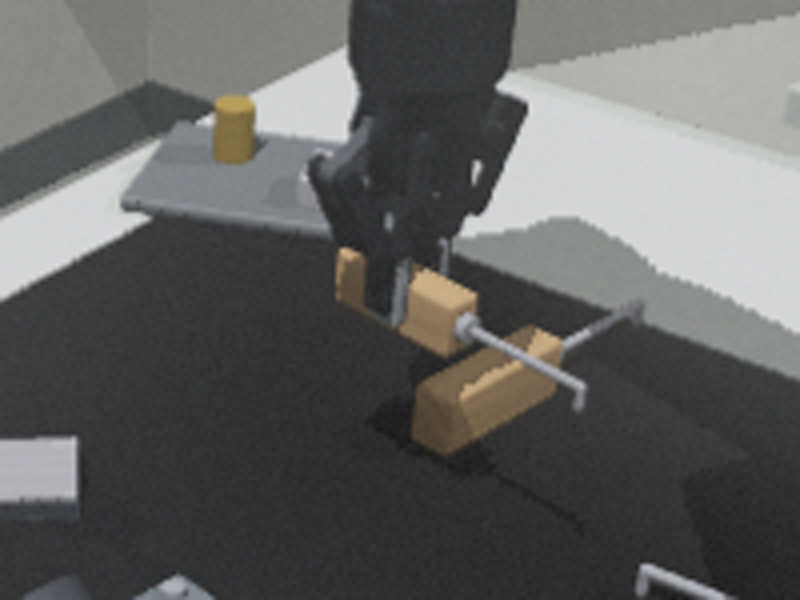

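View pics/wrist3.png

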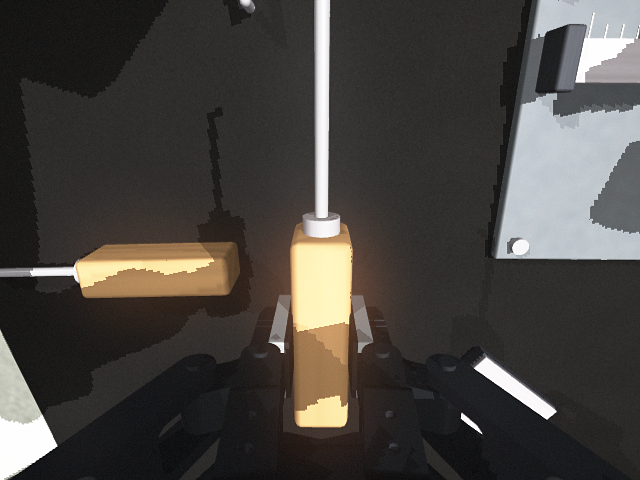

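```bash
python3 - <<'E'
from h import *
np.set_printoptions(precision=4,suppress=True)
C=cam('side'); p,d,e,q=load('side3')
b=np.array([.4425,-.2504,.1396]); print(proj(C,b),proj(C,b-[0,0,.013]),proj(C,b+[0,0,.01]))
hc=np.array([.5561,-.2683,.1396]); dr=np.array([-.9877,.156,0])
print('shaft start',proj(C,hc+.04*dr))
for u,v in ((416,182),(416,181),(415,182),(400,173),(395,170),(390,168)): print(u,v,d[v,u],deproj(C,u,v,d[v,u]))
p,d,e,q=load('wrist3'); C=cam('wrist',e,q)
for u,v in ((321,10),(321,50),(321,100),(321,150),(321,200),(321,240),(321,300)): print(v,deproj(C,u,v,d[v,u]))
E
```

```text
[416.892  179.3318] [415.8767 185.2035] [417.6868 174.735 ]
shaft start [387.1289 164.1155]
416 182 0.8404722 [ 0.4417 -0.2469  0.1357]
416 181 0.84001684 [ 0.4423 -0.2474  0.1374]
415 182 0.84250474 [ 0.4439 -0.2473  0.1346]
400 173 0.8653777 [ 0.4822 -0.2554  0.1357]
395 170 0.87022215 [ 0.4941 -0.2558  0.1376]
390 168 0.87603337 [ 0.5057 -0.256   0.1376]
10 [ 0.4473 -0.2509  0.1417]
50 [ 0.4582 -0.2525  0.1408]
100 [ 0.473  -0.2548  0.1419]
150 [ 0.4889 -0.2573  0.1416]
200 [ 0.5061 -0.2599  0.1422]
240 [ 0.5191 -0.2618  0.1481]
300 [ 0.5399 -0.265   0.1531]
```

```bash
python3 - <<'E'
from h import *
np.set_printoptions(precision=4,suppress=True)
th=np.radians(-8.9); ex=np.array([np.cos(th),np.sin(th),0]); ey=np.array([-np.sin(th),np.cos(th),0])
p,d,e,q=load('w1'); C=cam('wrist',e,q)
m=atz(C,180+372.5/2.8,180+497/2.8,.1121)+.0155*ex; print('wrist upper rim->mouth',m)
# silhouette at cylinder, y only: edges at z~.09..; bolt end
print('bolt tip',atz(C,180+376/2.8,180+197/2.8,.028), 'scale mid',atz(C,180+376/2.8,180+118/2.8,.01))
# predicted projections of model mouth for both
Ct=cam('top')
for M in ([.571,-.001,.09],[.5731,-.002,.09],[.5699,.0004,.09]):
    M=np.array(M); u=np.cos(.6109)*ex+[0,0,np.sin(.6109)]; dd=np.sin(.6109)*ex-[0,0,np.cos(.6109)]
    for n,CC,o,s in (('w',C,(180,180),2.8),('t',Ct,(250,180),5.5)):
        pts=[M+.027*ey,M-.027*ey,M-.027*dd,M+.027*dd,M-.05*u-.027*dd,M-.022*dd]
        print(n,[((proj(CC,x)-o)*s).round(0).tolist() for x in pts])
E
```

```text
wrist upper rim->mouth [ 0.5703 -0.0006  0.1121]
bolt tip [0.4888 0.0114 0.028 ] scale mid [0.4644 0.0147 0.01  ]
w [[454.0, 498.0], [291.0, 497.0], [372.0, 499.0], [374.0, 496.0], [374.0, 336.0], [372.0, 499.0]]
t [[319.0, 162.0], [458.0, 180.0], [382.0, 198.0], [395.0, 144.0], [369.0, 317.0], [383.0, 193.0]]
w [[452.0, 504.0], [290.0, 502.0], [370.0, 505.0], [372.0, 501.0], [372.0, 342.0], [370.0, 505.0]]
t [[322.0, 156.0], [461.0, 174.0], [384.0, 193.0], [398.0, 139.0], [372.0, 311.0], [385.0, 188.0]]
w [[458.0, 495.0], [295.0, 493.0], [376.0, 496.0], [377.0, 493.0], [378.0, 332.0], [376.0, 495.0]]
t [[316.0, 165.0], [455.0, 183.0], [378.0, 201.0], [392.0, 147.0], [366.0, 320.0], [379.0, 196.0]]
```

Call:
{"fn": "step_arm", "kwargs": {
  "series": [
    {"x": 1.3,"y": 2.5,"z": 1.7,"twist": 0,"jaw": 1.5},
    {"x": 3,"y": 5.5,"z": 2,"twist": 0,"jaw": 1.5},
    {"x": 5,"y": 9,"z": 2,"twist": 0,"jaw": 1.5},
    {"x": 7,"y": 12.5,"z": 2,"twist": 0,"jaw": 1.5},
    {"x": 9,"y": 16,"z": 2,"twist": 0,"jaw": 1.5},
    {"x": 10.5,"y": 19,"z": 2,"twist": 0,"jaw": 1.5},
    {"x": 12,"y": 22,"z": 2,"twist": 0,"jaw": 1.5},
    {"x": 13.3,"y": 24.9,"z": 2,"twist": 0,"jaw": 1.5},
    {"x": 13.3,"y": 24.9,"z": 2,"twist": 0,"jaw": 1.5},
    {"x": 13.3,"y": 24.9,"z": 2,"twist": 0,"jaw": 1.5}
  ]
}}

```text
clock: 4.68
eef_pos: [0.6867, -0.0157, 0.1435]
tool_rot: [-0.461, 0.538, 0.462, 0.533]
ft_force: [-0.1, -0.1, -0.6]
grip_width: 0.0208
```

```bash
cat > chk.py <<'E'
from h import *
import sys
np.set_printoptions(precision=4,suppress=True)
tag=sys.argv[1]; n=sys.argv[2]
snap(n,tag); p,d,e,q=load(tag); C=cam(n,e,q)
from scipy.spatial.transform import Rotation as Ro
o=bot.get_obs(); z=Ro.from_quat(q).as_matrix()
print('eef',e,'f',o['ft_force'],'t',o['ft_torque'],'jawyaw',np.degrees(np.arctan2(z[1,2],z[0,2])),'tilt',np.degrees(z[:2,0]),'clk',o['clock'],'w',o['grip_width'])
if len(sys.argv)>3:
    x0,y0,x1,y1,s=map(float,sys.argv[3:8]); crop(tag,int(x0),int(y0),int(x1),int(y1),s,'c_'+tag)
E
python3 chk.py s4 side 200 150 400 300 4; python3 chk.py t4 top 270 120 410 240 5.5; python3 chk.py w4 wrist
```

```text
eef [ 0.6867 -0.0157  0.1435] f [-0.7331 -0.3615 -1.792 ] t [-0.0649  0.0077 -0.0232] jawyaw 81.49471343101503 tilt [-0.3651 -0.1705] clk 4.7333 w 0.020546354165995817
eef [ 0.6864 -0.0173  0.1441] f [ 0.1787 -0.3144 -1.9368] t [-0.0324  0.0262 -0.0092] jawyaw 81.37222036825935 tilt [-0.3436 -0.192 ] clk 4.7833 w 0.021155834020987672
eef [ 0.6864 -0.0183  0.1447] f [ 0.2468  0.2965 -1.4541] t [ 0.0217  0.0005 -0.0277] jawyaw 81.27935221528963 tilt [-0.2953 -0.19  ] clk 4.8333 w 0.0207333928196024
```

View pics/c_s4.png

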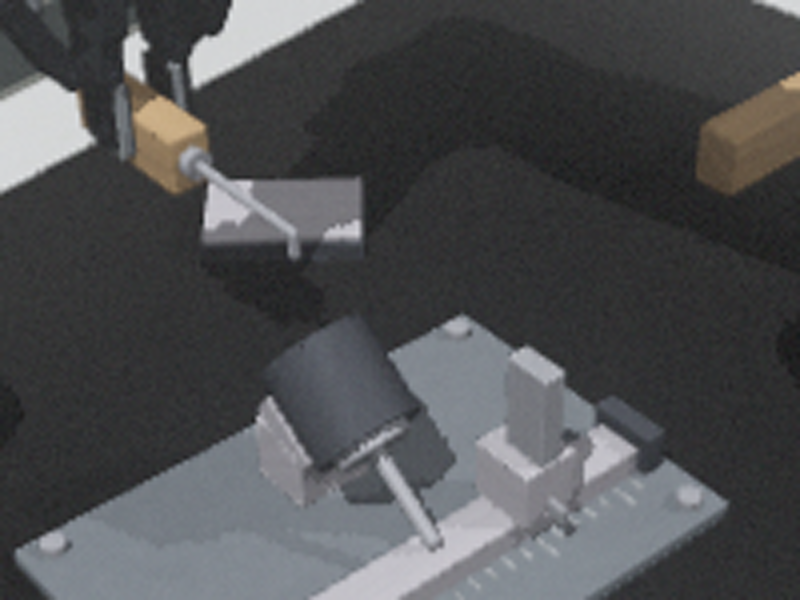

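View pics/c_t4.png

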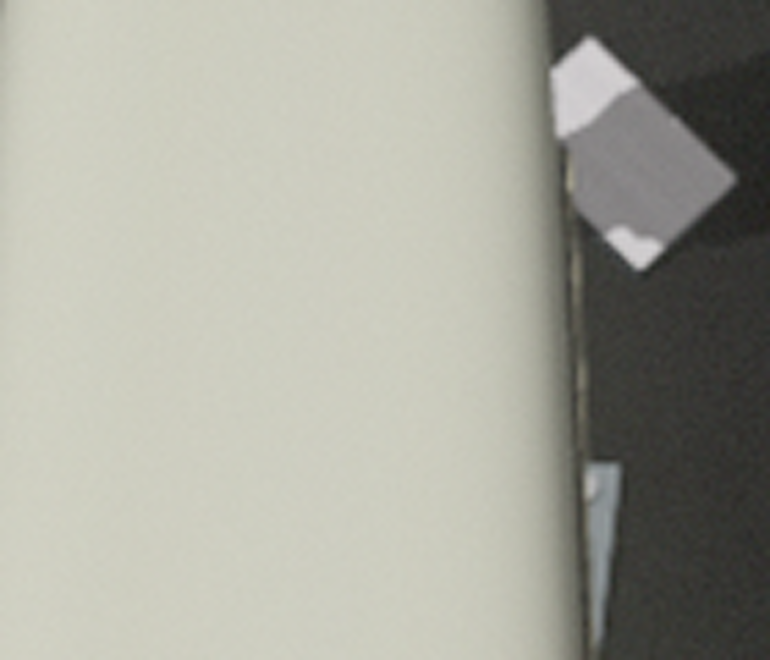

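View pics/w4.png

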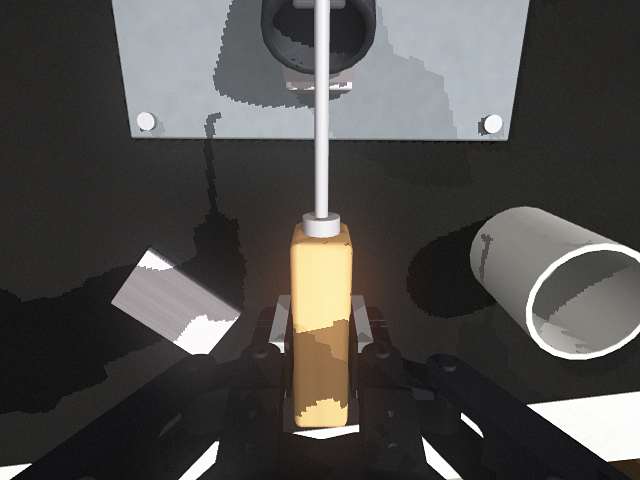

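```bash
python3 - <<'E'
from h import *
np.set_printoptions(precision=4,suppress=True)
p,d,e,q=load('w4'); C=cam('wrist',e,q)
crop('w4',250,0,390,90,5.5,'c_w4')
th=np.radians(-8.9); ex=np.array([np.cos(th),np.sin(th),0])
print('bar pred',np.array([.5708,-.001,.09])-.0187*ex-[0,0,.0204])
b=atz(C,319.5,3,.0696); print(b)
for v in (5,40,100,150): print(deproj(C,321,v,d[v,321]))
print(proj(C,np.array([.5708,-.001,.09])+.0126*ex-[0,0,.018]), proj(C,np.array([.5708,-.001,.09])+.0155*ex-[0,0,.0221]))
E
```

```text
bar pred [0.5523 0.0019 0.0696]
[0.5534 0.0016 0.0696]
[ 0.5748 -0.0006  0.1553]
[ 0.584  -0.002   0.1534]
[ 0.6018 -0.0047  0.1549]
[ 0.6176 -0.0071  0.1563]
[319.5517  67.8544] [319.5945  74.6548]
```

View pics/c_w4.png

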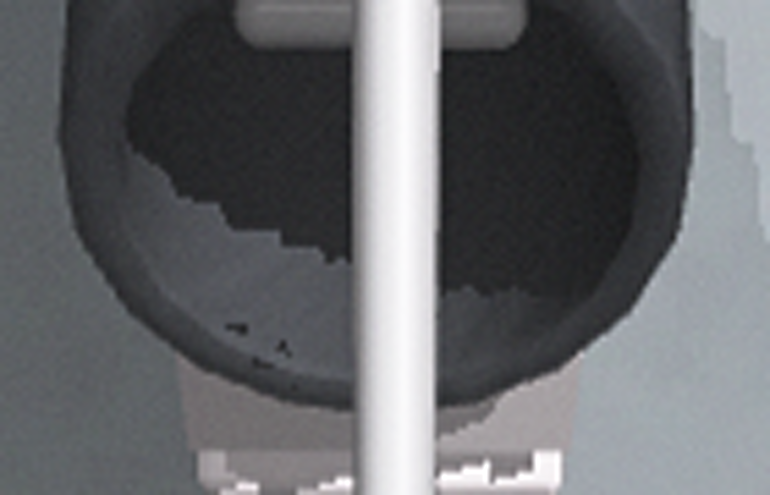

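Call:
{"fn": "step_arm", "kwargs": {
  "series": [
    {"x": 0.4,"y": -0.15,"z": -1.5,"twist": 0,"jaw": 1.5},
    {"x": 0.4,"y": -0.15,"z": -3,"twist": 0,"jaw": 1.5},
    {"x": 0.4,"y": -0.15,"z": -4.5,"twist": 0,"jaw": 1.5},
    {"x": 0.4,"y": -0.15,"z": -5.8,"twist": 0,"jaw": 1.5},
    {"x": 0.4,"y": -0.15,"z": -6.4,"twist": 0,"jaw": 1.5},
    {"x": 0.4,"y": -0.15,"z": -6.4,"twist": 0,"jaw": 1.5},
    {"x": 0.4,"y": -0.15,"z": -6.4,"twist": 0,"jaw": 1.5}
  ]
}}

```text
clock: 5.42
eef_pos: [0.6902, -0.0216, 0.0814]
tool_rot: [-0.46, 0.539, 0.46, 0.535]
ft_force: [-0.1, 0.8, -0.8]
grip_width: 0.021
```

```bash
python3 chk.py w5 wrist 250 0 390 90 5.5;  python3 chk.py s5 side 200 150 400 300 4
```

```text
eef [ 0.6902 -0.0216  0.0814] f [ 0.0007 -0.7183 -1.2446] t [-0.0162 -0.0182  0.022 ] jawyaw 81.13345155960143 tilt [-0.2792 -0.1864] clk 5.4667 w 0.021104569135801093
eef [ 0.6909 -0.0213  0.0822] f [ 0.4165 -0.1758 -0.7719] t [-0.003  -0.0813 -0.0151] jawyaw 81.15599132374831 tilt [-0.1789 -0.1882] clk 5.5167 w 0.020872132949941346
```

View pics/c_w5.png

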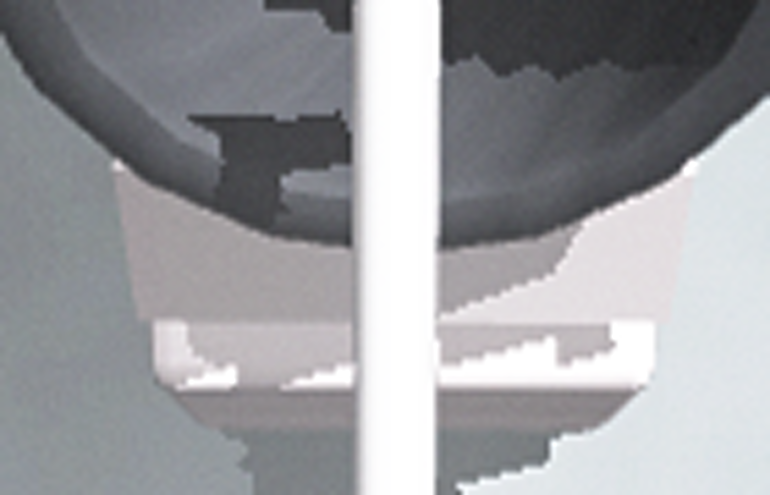

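View pics/c_s5.png

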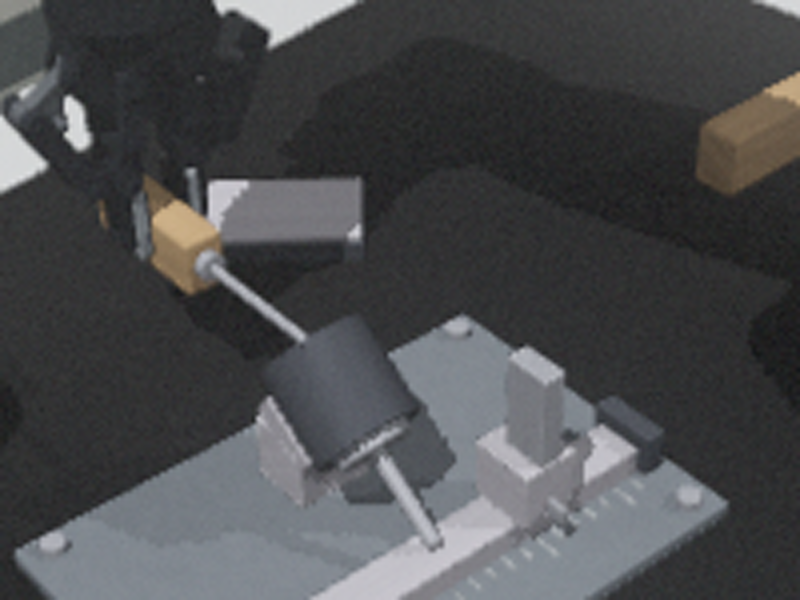

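Call:
{"fn": "step_arm", "kwargs": {
  "series": [
    {"x": -0.8,"y": 0.17,"z": 0,"twist": 0,"jaw": 1.5},
    {"x": -1.6,"y": 0.3,"z": 0,"twist": 0,"jaw": 1.5},
    {"x": -2.4,"y": 0.42,"z": 0,"twist": 0,"jaw": 1.5},
    {"x": -3.0,"y": 0.52,"z": -0.1,"twist": 0,"jaw": 1.5},
    {"x": -3.25,"y": 0.57,"z": -0.1,"twist": 0,"jaw": 1.5},
    {"x": -3.25,"y": 0.57,"z": -0.1,"twist": 0,"jaw": 1.5},
    {"x": -3.25,"y": 0.57,"z": -0.1,"twist": 0,"jaw": 1.5}
  ]
}}

```text
clock: 6.1
eef_pos: [0.6593, -0.0154, 0.0823]
tool_rot: [-0.461, 0.538, 0.459, 0.536]
ft_force: [0.1, -0.1, -0.2]
grip_width: 0.0208
```

```bash
python3 chk.py w6 wrist 250 0 390 90 5.5
```

```text
eef [ 0.6593 -0.0154  0.0823] f [-0.2177  0.5703 -1.5339] t [0.0232 0.0401 0.0664] jawyaw 81.17680124649559 tilt [-0.0466 -0.1939] clk 6.15 w 0.020640351367022403
```

View pics/w6.png

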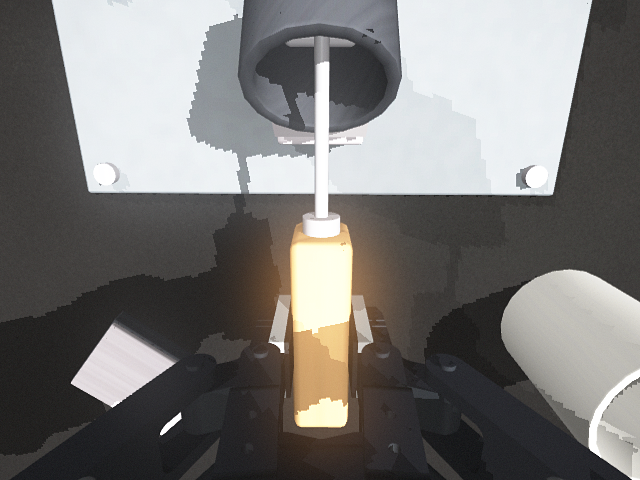

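Call:
{"fn": "step_arm", "kwargs": {
  "series": [
    {"x": -0.1,"y": 0.0,"z": -0.3,"twist": 0,"jaw": 1.5},
    {"x": -0.1,"y": 0,"z": -0.6,"twist": 0,"jaw": 1.5},
    {"x": -0.1,"y": 0,"z": -0.9,"twist": 0,"jaw": 1.5},
    {"x": -0.1,"y": 0,"z": -1.1,"twist": 0,"jaw": 1.5},
    {"x": -0.1,"y": 0,"z": -1.1,"twist": 0,"jaw": 1.5},
    {"x": -0.1,"y": 0,"z": -1.1,"twist": 0,"jaw": 1.5}
  ]
}}

```text
clock: 6.65
eef_pos: [0.6581, -0.0155, 0.0707]
tool_rot: [-0.461, 0.538, 0.46, 0.536]
ft_force: [0.6, 0.2, -1.0]
grip_width: 0.0208
```

```bash
python3 chk.py w7 wrist 250 0 390 120 5
```

```text
eef [ 0.6581 -0.0155  0.0707] f [-0.5325 -0.1091 -1.4004] t [ 0.0188 -0.0204  0.0004] jawyaw 81.17340446784975 tilt [-0.0998 -0.1939] clk 6.7 w 0.020906770870612948
```

View pics/c_w7.png

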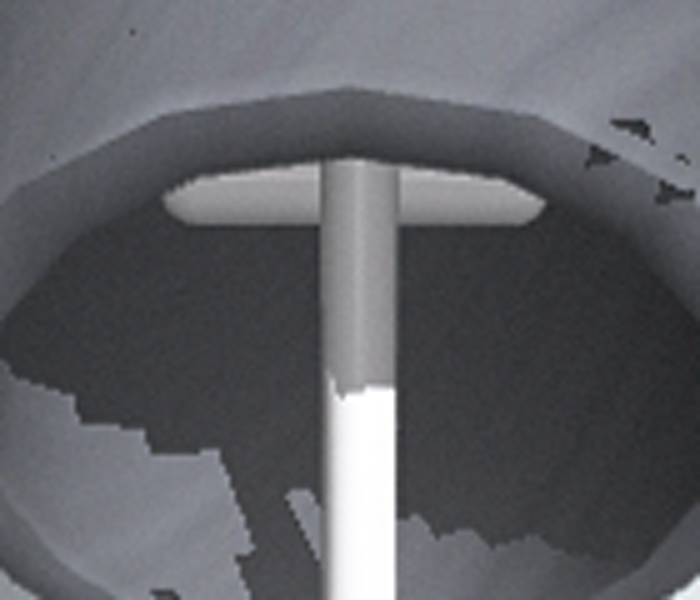

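Call:
{"fn": "step_arm", "kwargs": {
  "series": [
    {"x": 0.25,"y": -0.04,"z": 0,"twist": 0,"jaw": 1.5},
    {"x": 0.45,"y": -0.07,"z": 0,"twist": 0,"jaw": 1.5},
    {"x": 0.7,"y": -0.11,"z": 0.17,"twist": 0,"jaw": 1.5},
    {"x": 0.95,"y": -0.15,"z": 0.34,"twist": 0,"jaw": 1.5},
    {"x": 1.2,"y": -0.19,"z": 0.52,"twist": 0,"jaw": 1.5},
    {"x": 1.45,"y": -0.23,"z": 0.7,"twist": 0,"jaw": 1.5},
    {"x": 1.7,"y": -0.27,"z": 0.87,"twist": 0,"jaw": 1.5},
    {"x": 1.7,"y": -0.27,"z": 0.87,"twist": 0,"jaw": 1.5}
  ]
}}

```text
clock: 7.37
eef_pos: [0.6739, -0.0179, 0.079]
tool_rot: [-0.46, 0.539, 0.46, 0.535]
ft_force: [-5.5, 0.9, -1.4]
grip_width: 0.0208
```

```bash
python3 chk.py w8 wrist 250 0 390 120 5;python3 chk.py s8 side 200 200 400 350 4
```

```text
eef [ 0.6739 -0.0179  0.079 ] f [-5.0819  0.1957 -1.4845] t [0.2202 1.1103 0.003 ] jawyaw 81.1792119107192 tilt [-0.2997 -0.1661] clk 7.4167 w 0.02063745455491148
eef [ 0.6739 -0.0179  0.0789] f [-4.6154  0.4439 -0.9764] t [0.2025 1.1081 0.02  ] jawyaw 81.17918136736316 tilt [-0.2771 -0.1685] clk 7.4667 w 0.020835350717014547
```

View pics/c_w8.png

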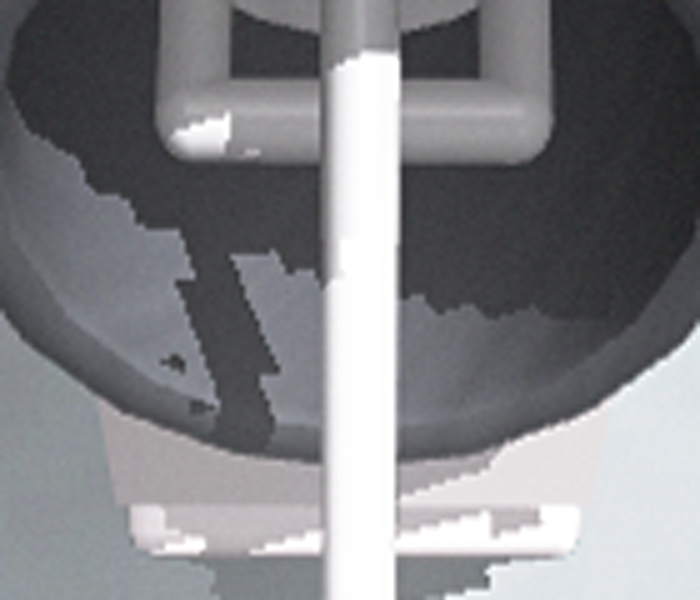

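View pics/c_s8.png

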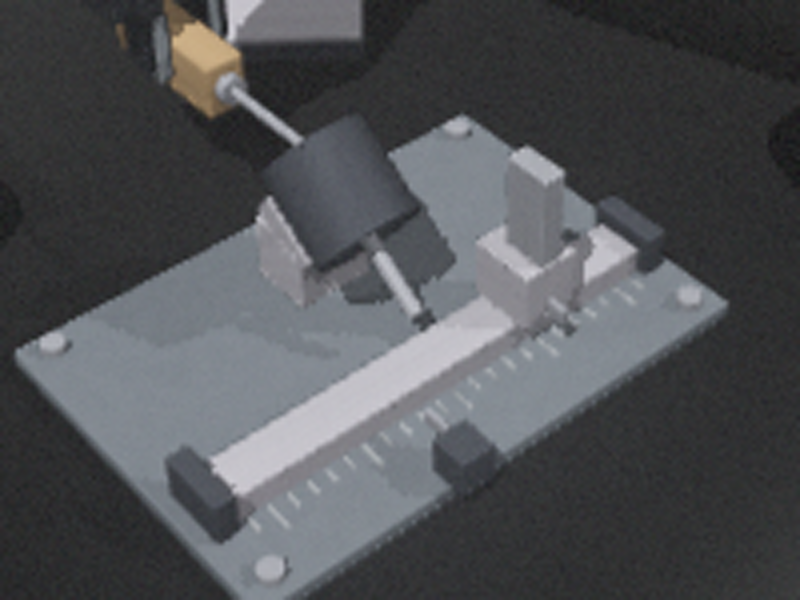

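Call:
{"fn": "step_arm", "kwargs": {
  "series": [
    {"x": 0.25,"y": -0.04,"z": 0.18,"twist": 0,"jaw": 1.5},
    {"x": 0.5,"y": -0.08,"z": 0.35,"twist": 0,"jaw": 1.5},
    {"x": 0.75,"y": -0.12,"z": 0.53,"twist": 0,"jaw": 1.5},
    {"x": 1.0,"y": -0.16,"z": 0.7,"twist": 0,"jaw": 1.5},
    {"x": 1.25,"y": -0.2,"z": 0.87,"twist": 0,"jaw": 1.5},
    {"x": 1.45,"y": -0.23,"z": 1.02,"twist": 0,"jaw": 1.5},
    {"x": 1.6,"y": -0.25,"z": 1.12,"twist": 0,"jaw": 1.5},
    {"x": 1.6,"y": -0.25,"z": 1.12,"twist": 0,"jaw": 1.5}
  ]
}}

```text
clock: 8.13
eef_pos: [0.6894, -0.0204, 0.0899]
tool_rot: [-0.459, 0.539, 0.461, 0.535]
ft_force: [-5.4, 0.6, -0.7]
grip_width: 0.0208
```

```bash
python3 chk.py w9 wrist 250 0 390 120 5;python3 chk.py s9 side 200 200 400 350 4
```

```text
eef [ 0.6894 -0.0204  0.0899] f [-5.0259 -0.0392 -1.6575] t [0.1845 1.0551 0.0048] jawyaw 81.18684298719022 tilt [-0.3608 -0.1664] clk 8.1833 w 0.02069103053040321
eef [ 0.6894 -0.0204  0.0898] f [-4.4733  1.0452 -0.7995] t [ 0.1381  1.0612 -0.0182] jawyaw 81.1831035484708 tilt [-0.3476 -0.1637] clk 8.2333 w 0.020844691269029228
```

View pics/c_w9.png

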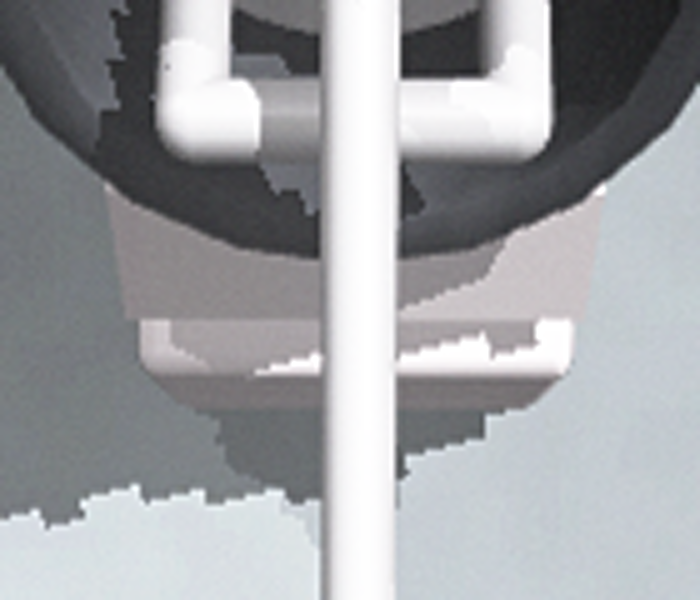

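View pics/c_s9.png

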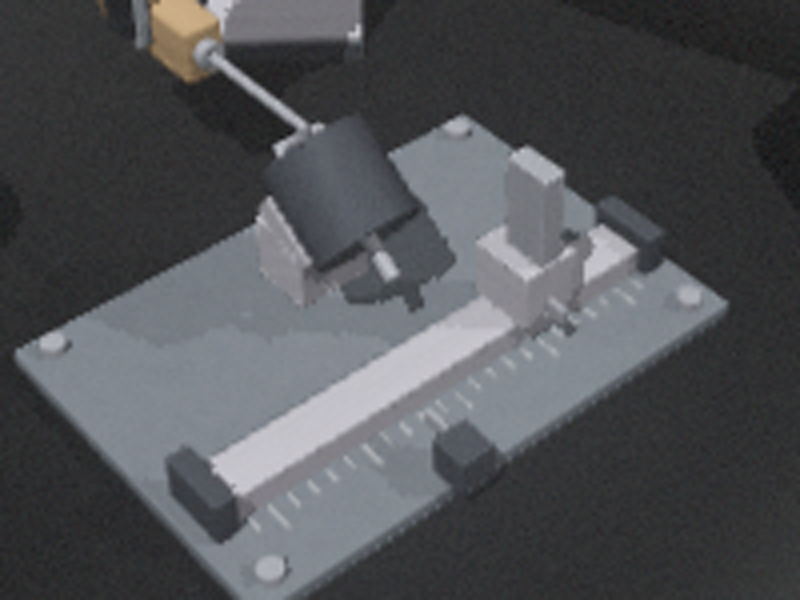

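Call:
{"fn": "step_arm", "kwargs": {
  "series": [
    {"x": 0.15,"y": -0.02,"z": 0.1,"twist": 0,"jaw": 1.5},
    {"x": 0.25,"y": -0.04,"z": 0.17,"twist": 0,"jaw": 1.5},
    {"x": 0.35,"y": -0.05,"z": 0.24,"twist": 0,"jaw": 1.5},
    {"x": 0.4,"y": -0.06,"z": 0.28,"twist": 0,"jaw": 1.5}
  ]
}}

```text
clock: 8.57
eef_pos: [0.6904, -0.0206, 0.0907]
tool_rot: [-0.458, 0.541, 0.463, 0.533]
ft_force: [-9.5, 1.7, -5.4]
grip_width: 0.0206
```

```bash
python3 chk.py w10 wrist 250 0 390 120 5;python3 chk.py s10 side 200 200 400 350 4
```

```text
eef [ 0.6904 -0.0206  0.0907] f [-9.4345  1.9668 -5.246 ] t [ 0.2761  1.5166 -0.1292] jawyaw 81.19460134302179 tilt [-0.7462 -0.123 ] clk 8.6167 w 0.0210208520284564
eef [ 0.6904 -0.0206  0.0906] f [-9.6766  1.1733 -4.5901] t [ 0.247   1.5275 -0.0084] jawyaw 81.19846065645322 tilt [-0.7498 -0.1253] clk 8.6667 w 0.020404249928252075
```

View pics/c_w10.png

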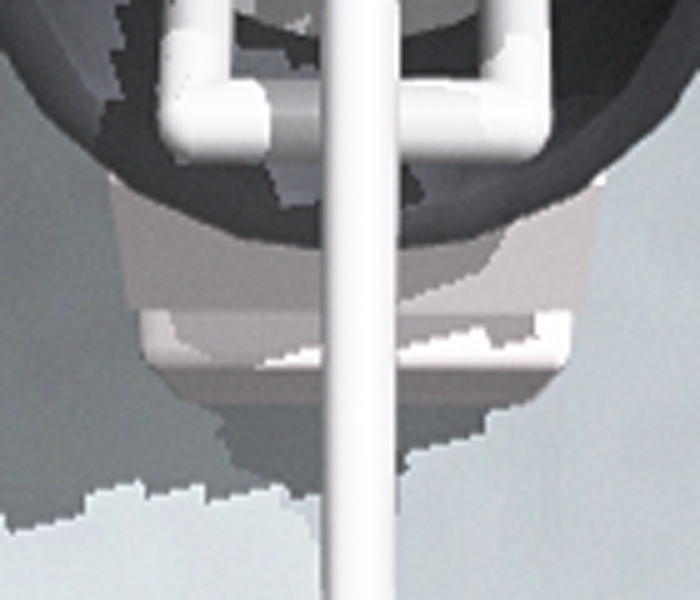

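Call:
{"fn": "step_arm", "kwargs": {
  "series": [
    {"x": -0.2,"y": 0.03,"z": -0.05,"twist": 0,"jaw": 1.5},
    {"x": -0.45,"y": 0.07,"z": 0,"twist": 0,"jaw": 1.5},
    {"x": -0.45,"y": 0.07,"z": 0,"twist": 0,"jaw": 1.5},
    {"x": -0.45,"y": 0.07,"z": 0,"twist": 0,"jaw": 1.5}
  ]
}}

```text
clock: 9.0
eef_pos: [0.6873, -0.02, 0.0917]
tool_rot: [-0.459, 0.54, 0.462, 0.534]
ft_force: [0.7, 0.6, -1.5]
grip_width: 0.0209
```

```bash
python3 chk.py w11 wrist 250 0 390 120 5
```

```text
eef [ 0.6873 -0.02    0.0917] f [-0.1854  0.0609 -1.2507] t [-0.0395 -0.0292 -0.0218] jawyaw 81.18966333240841 tilt [-0.5326 -0.1411] clk 9.05 w 0.021030498621053596
```

View pics/c_w11.png

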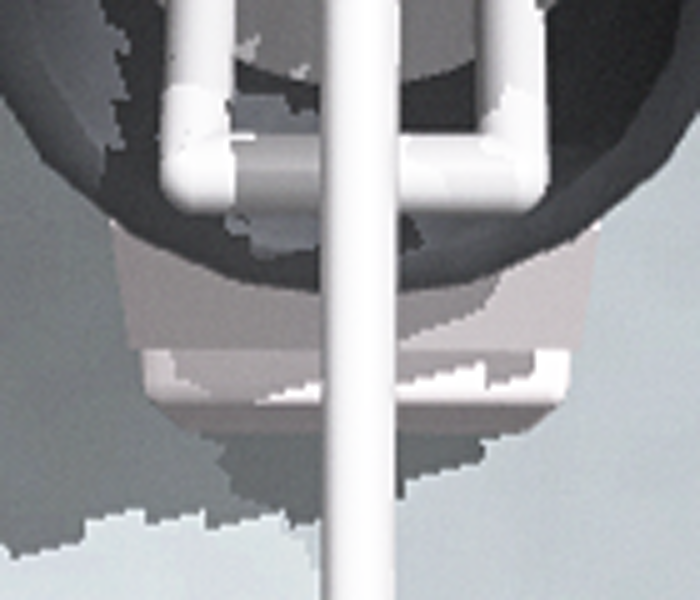

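Call:
{"fn": "step_arm", "kwargs": {
  "series": [
    {"x": 0,"y": 0,"z": 0.8,"twist": 0,"jaw": 1.5},
    {"x": 0,"y": 0,"z": 2,"twist": 0,"jaw": 1.5},
    {"x": 0,"y": 0,"z": 4,"twist": 0,"jaw": 1.5},
    {"x": 0,"y": 0,"z": 6,"twist": 0,"jaw": 1.5},
    {"x": 0,"y": 0,"z": 6.5,"twist": 0,"jaw": 1.5},
    {"x": -1,"y": -2,"z": 6.5,"twist": 0,"jaw": 1.5},
    {"x": -2.5,"y": -5,"z": 6.5,"twist": 0,"jaw": 1.5},
    {"x": -4.3,"y": -8.5,"z": 6.5,"twist": 0,"jaw": 1.5},
    {"x": -6,"y": -12,"z": 6.5,"twist": 0,"jaw": 1.5},
    {"x": -7.5,"y": -15,"z": 6.5,"twist": 0,"jaw": 1.5}
  ]
}}

```text
clock: 9.88
eef_pos: [0.6113, -0.1719, 0.1568]
tool_rot: [-0.459, 0.54, 0.461, 0.534]
ft_force: [1.6, 0.1, -1.2]
grip_width: 0.0211
```

```bash
python3 chk.py s12 side 200 200 400 350 4
```

```text
eef [ 0.6113 -0.1719  0.1568] f [-2.6517 -2.6196 -2.1162] t [-0.2276  0.2299  0.0083] jawyaw 81.17996462880276 tilt [-0.5182 -0.1912] clk 9.9333 w 0.020824916996746396
```

View pics/s12.png

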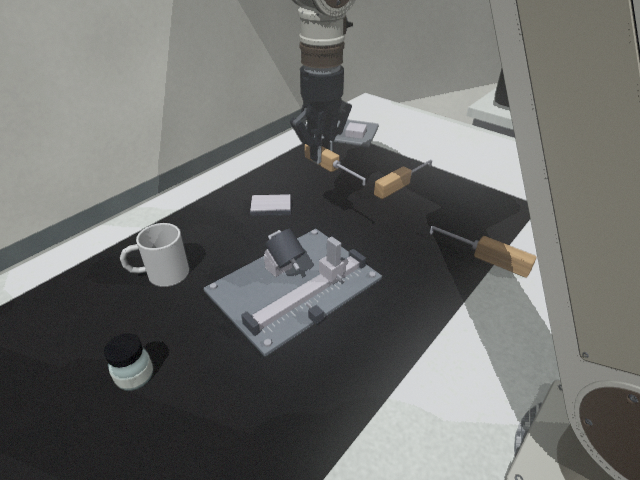

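Call:
{"fn": "step_arm", "kwargs": {
  "series": [
    {"x": -2,"y": -3.2,"z": 0,"twist": 0,"jaw": 1.5},
    {"x": -3.8,"y": -6.4,"z": 0,"twist": 0,"jaw": 1.5},
    {"x": -5.6,"y": -9.3,"z": -1,"twist": 0,"jaw": 1.5},
    {"x": -5.6,"y": -9.3,"z": -4,"twist": 0,"jaw": 1.5},
    {"x": -5.6,"y": -9.3,"z": -7,"twist": 0,"jaw": 1.5},
    {"x": -5.6,"y": -9.3,"z": -10,"twist": 0,"jaw": 1.5},
    {"x": -5.6,"y": -9.3,"z": -12,"twist": 0,"jaw": 1.5},
    {"x": -5.6,"y": -9.3,"z": -12.5,"twist": 0,"jaw": 1.5},
    {"x": -5.6,"y": -9.3,"z": -12.5,"twist": 0,"jaw": 1.5}
  ]
}}

```text
clock: 10.68
eef_pos: [0.551, -0.2704, 0.03]
tool_rot: [-0.456, 0.544, 0.46, 0.533]
ft_force: [-0.3, 0.1, -1.2]
grip_width: 0.0211
```

```bash
python3 chk.py s13 side 350 130 510 250 5
```

```text
eef [ 0.551  -0.2704  0.03  ] f [ 0.1252 -0.8213 -1.1247] t [ 0.0488 -0.0436  0.0228] jawyaw 80.78473317311577 tilt [-0.8837 -0.3217] clk 10.7333 w 0.02058199002984762
```

View pics/c_s13.png

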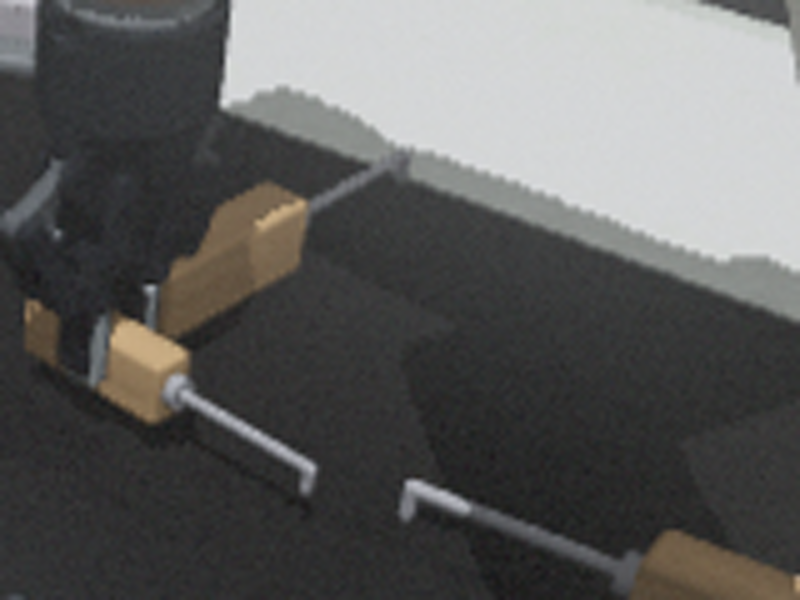

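Call:
{"fn": "step_arm", "kwargs": {
  "series": [
    {"x": 0.3,"y": 0.5,"z": -0.5,"twist": 0,"jaw": 1.5},
    {"x": 0.3,"y": 0.6,"z": -1.0,"twist": 0,"jaw": 1.5},
    {"x": 0.3,"y": 0.6,"z": -1.4,"twist": 0,"jaw": 1.5},
    {"x": 0.3,"y": 0.6,"z": -1.8,"twist": 0,"jaw": 1.5},
    {"x": 0.3,"y": 0.6,"z": -2.0,"twist": 0,"jaw": 1.5},
    {"x": 0.3,"y": 0.6,"z": -2.15,"twist": 0,"jaw": 1.5},
    {"x": 0.3,"y": 0.6,"z": -2.2,"twist": 0,"jaw": 1.5}
  ]
}}

```text
clock: 11.32
eef_pos: [0.5552, -0.265, 0.0097]
tool_rot: [-0.457, 0.544, 0.459, 0.534]
ft_force: [0.4, -0.3, -1.8]
grip_width: 0.0207
```

Call:
{"fn": "step_arm", "kwargs": {
  "series": [
    {"x": 0,"y": 0,"z": -0.1,"twist": 0,"jaw": 1.5},
    {"x": 0,"y": 0,"z": -0.2,"twist": 0,"jaw": 1.5},
    {"x": 0,"y": 0,"z": -0.25,"twist": 0,"jaw": 1.5},
    {"x": 0,"y": 0,"z": -0.25,"twist": 0,"jaw": 1.5}
  ]
}}

```text
clock: 11.65
eef_pos: [0.5553, -0.2652, 0.0083]
tool_rot: [-0.457, 0.544, 0.459, 0.534]
ft_force: [-2.9, 1.2, 3.9]
grip_width: 0.0209
```

Call:
{"fn": "step_arm", "kwargs": {
  "series": [
    {"x": 0,"y": 0,"z": 0,"twist": 0,"jaw": 2.4},
    {"x": 0,"y": 0,"z": 0,"twist": 0,"jaw": 3},
    {"x": 0,"y": 0,"z": 0,"twist": 0,"jaw": 4},
    {"x": 0,"y": 0,"z": 0,"twist": 0,"jaw": 4.4},
    {"x": 0,"y": 0,"z": 1,"twist": 0,"jaw": 4.4},
    {"x": 0,"y": 0,"z": 3,"twist": 0,"jaw": 4.4},
    {"x": 0,"y": 0,"z": 6,"twist": 0,"jaw": 4.4},
    {"x": 0,"y": 0,"z": 10,"twist": 0,"jaw": 4.4},
    {"x": 0,"y": 0,"z": 14,"twist": 0,"jaw": 4.4}
  ]
}}

```text
clock: 12.4
eef_pos: [0.5544, -0.2648, 0.1494]
tool_rot: [-0.457, 0.544, 0.46, 0.533]
ft_force: [0.4, -0.4, -0.3]
grip_width: 0.0439
```

```bash
python3 chk.py w14 wrist;  python3 chk.py s14 side 200 130 400 280 4
```

```text
eef [ 0.5544 -0.2648  0.1494] f [ 1.8199 -0.7762  6.5327] t [-0.0617 -0.1622 -0.028 ] jawyaw 80.7797987029622 tilt [-0.8077 -0.3684] clk 12.45 w 0.0443282022021617
eef [ 0.5591 -0.267   0.16  ] f [ 1.2653 -0.042  -0.5418] t [-0.1164 -0.059   0.0208] jawyaw 80.77079439210935 tilt [ 0.0487 -0.7743] clk 12.5 w 0.04384121375396969
```

View pics/w14.png

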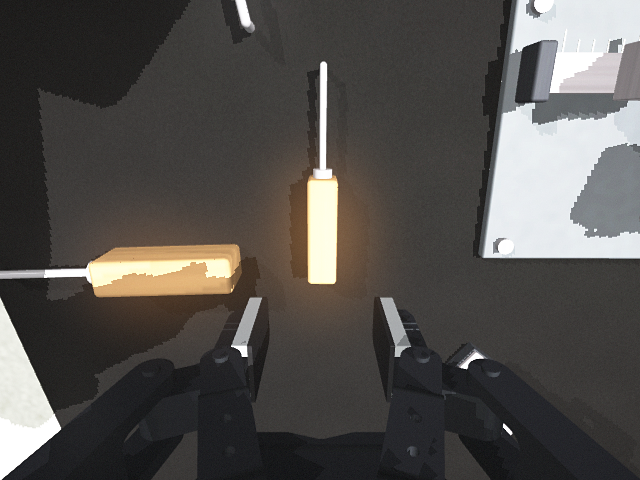

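View pics/s14.png

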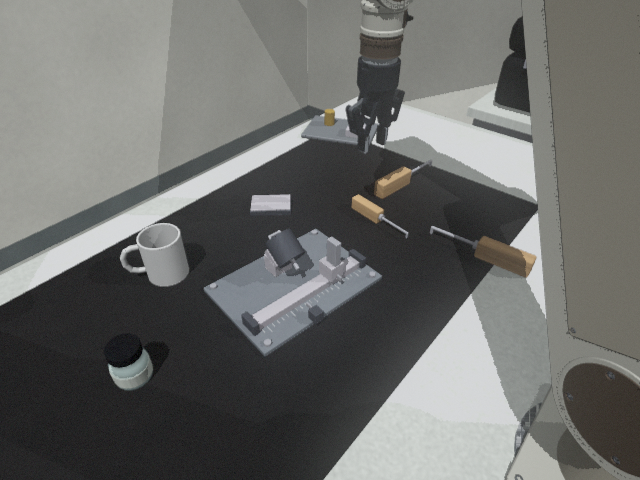

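```bash
python3 - <<'E'
from h import *
np.set_printoptions(precision=4,suppress=True)
th=np.radians(-8.9); ex=np.array([np.cos(th),np.sin(th),0]); ey=np.array([-np.sin(th),np.cos(th),0]); M=np.array([.5708,-.001,0])
def fx(X): X=X-M; return np.array([X@ex,X@ey,X[2]])*1e3
p,d,e,q=load('w1'); C=cam('wrist',e,q)
print('pointer',fx(atz(C,259.4,226,.03)),'index',fx(atz(C,343.2,225,.0265)))
# tab: top face corners in c_w1
o=lambda x,y,z: fx(atz(C,180+x/2.8,180+y/2.8,z))
print('tab top',[o(*c,.105) for c in ((166,308),(206,308),(226,181))], 'bolt',o(376,200,.03), 'mouth rim', o(372.5,497,.112))
p,d,e,q=load('top0'); C=cam('top')
o=lambda x,y,z: fx(atz(C,250+x/5.5,180+y/5.5,z))
print('top: tab',[o(*c,.105) for c in ((472,372),(520,378),(512,452),(462,448))])
print('pointer?',o(485,478,.03),'index',o(318,462,.0265),o(288,467,.0265))
# tab from depth w1: points with z in .06-.1
E
```

```text
pointer [-108.7118  -54.722    30.    ] index [-109.6442   28.1361   26.5   ]
tab top [array([-75.947 , -61.0568, 105.    ]), array([-76.0835, -49.2585, 105.    ]), array([-115.8947,  -41.7977,  105.    ])] bolt [-82.5617  -0.4223  30.    ] mouth rim [-16.0205   0.2663 112.    ]
top: tab [array([-75.0599, -42.2195, 105.    ]), array([-74.9158, -60.3151, 105.    ]), array([-102.8848,  -60.9461,  105.    ]), array([-103.8923,  -42.2869,  105.    ])]
pointer? [-107.1361  -52.3254   30.    ] index [-109.4376   15.4236   26.5   ] [-113.0723   27.1756   26.5   ]
```

```bash
python3 - <<'E'
from h import *
np.set_printoptions(precision=1,suppress=True)
th=np.radians(-8.9); ex=np.array([np.cos(th),np.sin(th),0]); ey=np.array([-np.sin(th),np.cos(th),0]); M=np.array([.5708,-.001,0])
def fx(X): X=X-M; return np.array([X@ex,X@ey,X[2]])*1e3
p,d,e,q=load('w1'); C=cam('wrist',e,q)
for (x,y) in ((40,180),(45,220),(715,200),(185,290),(185,230),(250,250),(210,165),(600,190),(450,60),(225,130)):
    u,v=int(180+x/2.8),int(180+y/2.8); print((x,y),fx(deproj(C,u,v,d[v,u])))
E
```

```text
(40, 180) [ -90.4 -119.8   33.7]
(45, 220) [ -75.3 -119.4   33.1]
(715, 200) [-86.2 119.7  34.7]
(185, 290) [-82.7 -55.  105.7]
(185, 230) [-99.6 -54.9 101.8]
(250, 250) [-73.6 -43.1  55.2]
(210, 165) [-99.3 -57.9  39.2]
(600, 190) [-86.2  80.8  24.3]
(450, 60) [-134.6   24.1   29. ]
(225, 130) [-109.2  -53.9   31.6]
```

Call:
{"fn": "step_arm", "kwargs": {
  "series": [
    {"x": -1.7,"y": 3.5,"z": 0,"twist": 0,"jaw": 2},
    {"x": -3.4,"y": 7,"z": 0,"twist": 0,"jaw": 0.5},
    {"x": -5.1,"y": 10.5,"z": 0,"twist": 0,"jaw": 0},
    {"x": -6.8,"y": 14,"z": 0,"twist": 0,"jaw": 0},
    {"x": -8.2,"y": 17,"z": 0,"twist": 0,"jaw": 0},
    {"x": -9.2,"y": 18.9,"z": 0,"twist": 0,"jaw": 0},
    {"x": -9.2,"y": 18.9,"z": 0,"twist": 0,"jaw": 0},
    {"x": -9.2,"y": 18.9,"z": 0,"twist": 0,"jaw": 0}
  ]
}}

```text
clock: 13.17
eef_pos: [0.4677, -0.0775, 0.1582]
tool_rot: [-0.463, 0.541, 0.454, 0.536]
ft_force: [0.1, 0.3, -0.0]
grip_width: -0.0002
```

```bash
python3 chk.py w15 wrist;  python3 chk.py s15 side 200 130 400 280 4
```

```text
eef [ 0.4677 -0.0775  0.1582] f [ 0.0692 -0.8517 -0.2014] t [-0.0376  0.0078  0.0119] jawyaw 80.90005303743577 tilt [ 0.1957 -0.8379] clk 13.2167 w 2.1283366037694427e-05
eef [ 0.4683 -0.0783  0.1582] f [-0.1962  0.0925  0.1893] t [-0.0096  0.0193  0.0548] jawyaw 80.8198457260079 tilt [ 0.2203 -0.8485] clk 13.2667 w 4.5025932269829175e-05
```

View pics/w15.png

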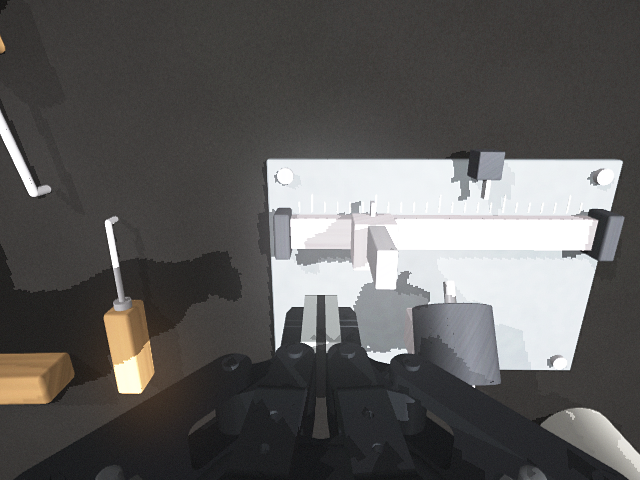

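View pics/c_s15.png

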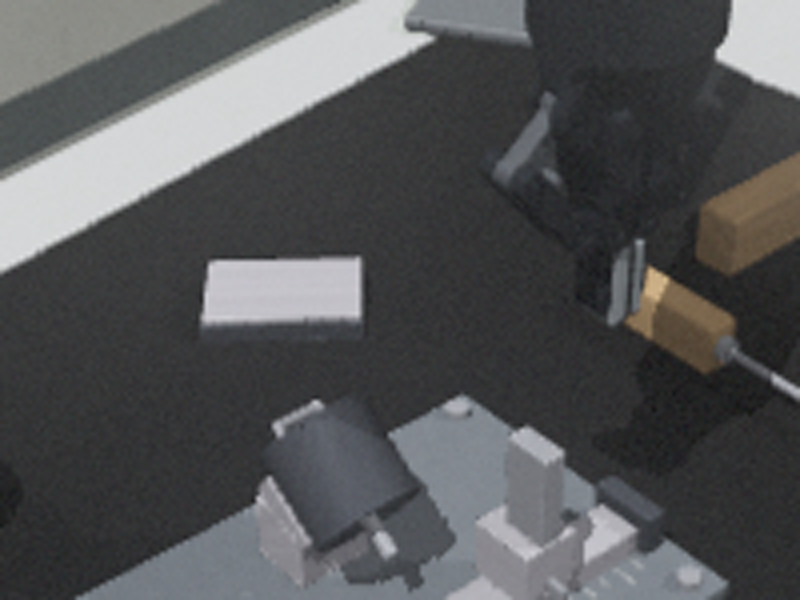

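Call:
{"fn": "step_arm", "kwargs": {
  "series": [
    {"x": -0.1,"y": 0,"z": -3,"twist": 0,"jaw": 0},
    {"x": -0.1,"y": 0,"z": -6,"twist": 0,"jaw": 0},
    {"x": -0.1,"y": 0,"z": -8,"twist": 0,"jaw": 0},
    {"x": -0.1,"y": 0,"z": -8.2,"twist": 0,"jaw": 0},
    {"x": -0.1,"y": 0,"z": -8.2,"twist": 0,"jaw": 0}
  ]
}}

```text
clock: 13.68
eef_pos: [0.4669, -0.0796, 0.0749]
tool_rot: [-0.462, 0.542, 0.454, 0.536]
ft_force: [-0.3, 0.2, 0.0]
grip_width: 0.0002
```

```bash
python3 chk.py w16 wrist;  python3 chk.py s16 side 260 180 420 300 5
```

```text
eef [ 0.4669 -0.0796  0.0749] f [-0.8946  0.1285  1.0105] t [ 0.0165 -0.0442 -0.0368] jawyaw 80.67305407829224 tilt [ 0.0295 -0.8256] clk 13.7333 w -3.832848353884982e-05
eef [ 0.4682 -0.0797  0.0762] f [-0.0515 -0.7546  0.5713] t [0.0422 0.0821 0.0297] jawyaw 80.68294117490916 tilt [ 0.1998 -0.8486] clk 13.7833 w -0.00031167109678401235
```

View pics/w16.png

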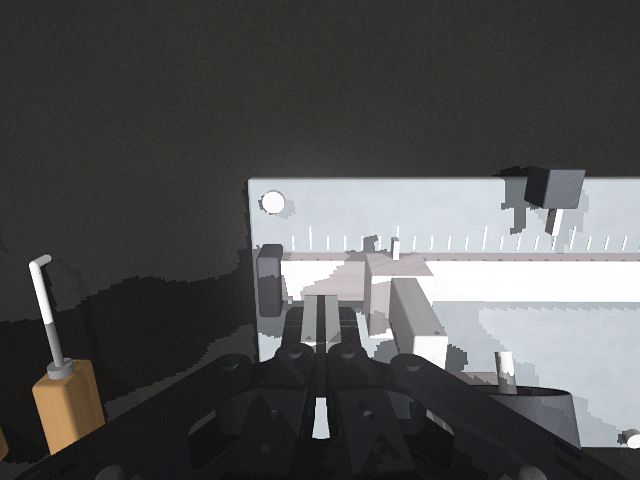

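View pics/c_s16.png

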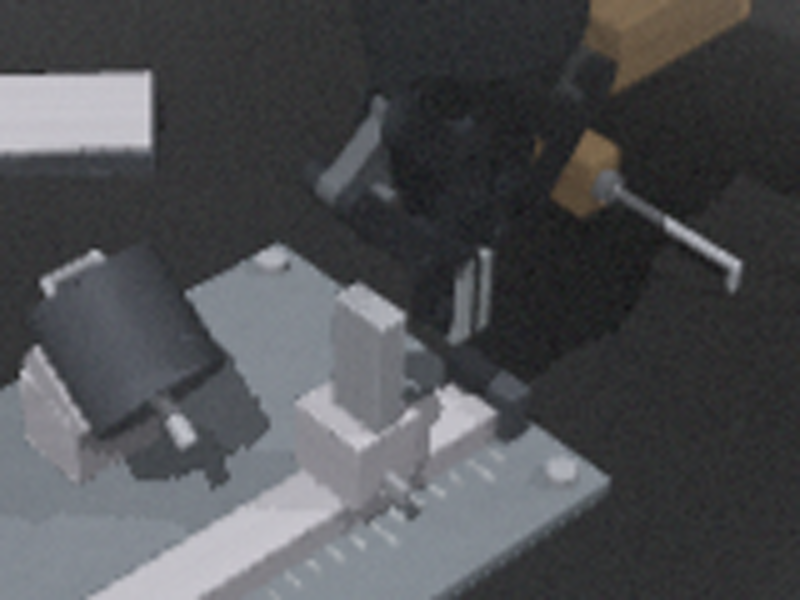

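```bash
cat > m.py <<'E'
from h import *
th=np.radians(-8.9); ex=np.array([np.cos(th),np.sin(th),0]); ey=np.array([-np.sin(th),np.cos(th),0]); M=np.array([.5708,-.001,0])
def fx(X): X=np.asarray(X)-M; return np.array([X@ex,X@ey,X[2]])*1e3
E
python3 - <<'E'
from m import *
crop('w16',375,195,595,275,3.6,'c_w16')
E
```

```text
(no output)
```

View pics/c_w16.png

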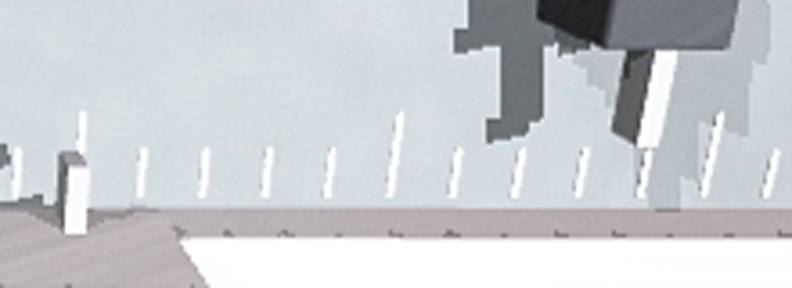

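```bash
python3 - <<'E'
from m import *
np.set_printoptions(precision=2,suppress=True)
p,d,e,q=load('w16'); C=cam('wrist',e,q)
for (x,y) in ((77,175),(77,190),(77,210),(655,100),(658,80),(650,125),(648,140),(625,120)):
    u,v=375+x/3.6,195+y/3.6; print((x,y),fx(deproj(C,u,v,d[int(round(v)),int(round(u))])))
for z in (.03,.0315): print('ptr',fx(atz(C,375+77/3.6,195+166/3.6,z)))
for z in (.0265,.028,.03): print('idx',fx(atz(C,375+648/3.6,195+146/3.6,z)))
E
```

```text
(77, 175) [-108.14  -54.89   33.73]
(77, 190) [-105.23  -54.42   31.98]
(77, 210) [-102.93  -54.65   34.05]
(655, 100) [-117.68   27.42   29.19]
(658, 80) [-120.73   27.05   29.55]
(650, 125) [-114.14   27.05   29.78]
(648, 140) [-111.72   27.5    29.28]
(625, 120) [-113.92   25.29   26.63]
ptr [-108.21  -54.24   30.  ]
ptr [-108.73  -54.53   31.5 ]
idx [-109.89   29.43   26.5 ]
idx [-110.39   28.48   28.  ]
idx [-111.05   27.22   30.  ]
```

Call:
{"fn": "step_arm", "kwargs": {
  "series": [
    {"x": 0.08,"y": 0.5,"z": 0,"twist": 0.4,"jaw": 0},
    {"x": 0.15,"y": 1.0,"z": 0,"twist": 0.4,"jaw": 0},
    {"x": 0.2,"y": 1.3,"z": 0,"twist": 0.4,"jaw": 0},
    {"x": 0.24,"y": 1.55,"z": 0,"twist": 0.4,"jaw": 0},
    {"x": 0.28,"y": 1.8,"z": 0,"twist": 0.4,"jaw": 0},
    {"x": 0.31,"y": 2.0,"z": 0,"twist": 0.4,"jaw": 0},
    {"x": 0.34,"y": 2.2,"z": 0,"twist": 0.4,"jaw": 0},
    {"x": 0.37,"y": 2.4,"z": 0,"twist": 0.4,"jaw": 0},
    {"x": 0.4,"y": 2.6,"z": 0,"twist": 0.4,"jaw": 0}
  ]
}}

```text
clock: 14.53
eef_pos: [0.4731, -0.0556, 0.0777]
tool_rot: [-0.466, 0.541, 0.452, 0.535]
ft_force: [-1.4, -6.5, 3.7]
grip_width: -0.0002
```

```bash
python3 chk.py w17 wrist;python3 -c "
from m import *
p,d,e,q=load('w17'); print(fx(e))"
```

```text
eef [ 0.4731 -0.0556  0.0777] f [-1.6475 -6.6317  2.9067] t [-1.1895  0.2126 -0.0148] jawyaw 81.01780907477172 tilt [ 0.3526 -1.1647] clk 14.5833 w -0.0002739397554648501
[-88.09850159 -69.09153218  77.68440361]
```

View pics/w17.png

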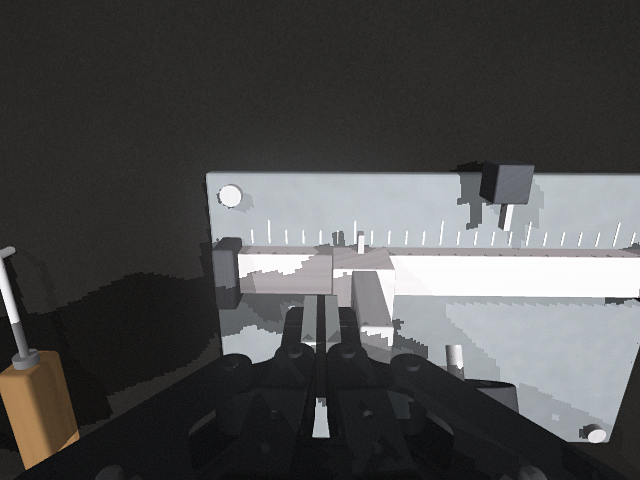

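```bash
cat > meas.py <<'E'
from m import *
import sys
np.set_printoptions(precision=2,suppress=True)
tag=sys.argv[1]; x1,y1,x2,y2=map(float,sys.argv[2:6])
p,d,e,q=load(tag); C=cam('wrist',e,q)
a=fx(atz(C,x1,y1,.0318)); b=fx(atz(C,x2,y2,.0288)); print('ptr',a,'idx',b,'gap',b[1]-a[1],'tcp',fx(e))
E
python3 meas.py w17 361.5 235 505.5 230; python3 meas.py w16 396.4 241.1 555 235.5;python3 -c "
from m import *
crop('w17',340,200,560,280,3.6,'c_w17')"
```

```text
ptr [-108.82  -48.15   31.8 ] idx [-110.97   27.33   28.8 ] gap 75.48129555428757 tcp [-88.1  -69.09  77.68]
ptr [-108.84  -54.58   31.8 ] idx [-110.68   27.98   28.8 ] gap 82.55644021333225 tcp [-90.49 -93.74  74.91]
```

View pics/c_w17.png

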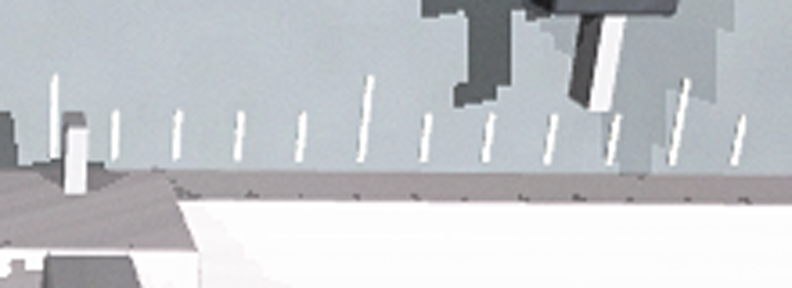

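Call:
{"fn": "step_arm", "kwargs": {
  "series": [
    {"x": 0.02,"y": 0.3,"z": 0,"twist": 0,"jaw": 0},
    {"x": 0.08,"y": 0.6,"z": 0,"twist": 0,"jaw": 0},
    {"x": 0.13,"y": 0.9,"z": 0,"twist": 0,"jaw": 0},
    {"x": 0.18,"y": 1.2,"z": 0,"twist": 0,"jaw": 0},
    {"x": 0.23,"y": 1.5,"z": 0,"twist": 0,"jaw": 0},
    {"x": 0.28,"y": 1.8,"z": 0,"twist": 0,"jaw": 0},
    {"x": 0.33,"y": 2.1,"z": 0,"twist": 0,"jaw": 0},
    {"x": 0.38,"y": 2.4,"z": 0,"twist": 0,"jaw": 0},
    {"x": 0.43,"y": 2.7,"z": 0,"twist": 0,"jaw": 0},
    {"x": 0.46,"y": 2.9,"z": 0,"twist": 0,"jaw": 0}
  ]
}}

```text
clock: 15.42
eef_pos: [0.4775, -0.0282, 0.0778]
tool_rot: [-0.467, 0.542, 0.451, 0.534]
ft_force: [-0.4, -7.0, 0.2]
grip_width: -0.0002
```

```bash
python3 chk.py w18 wrist;python3 -c "
from m import *
p,d,e,q=load('w18'); print(fx(e))"
```

```text
eef [ 0.4775 -0.0282  0.0778] f [-1.0322 -6.3991  0.418 ] t [-1.2298  0.1936 -0.0066] jawyaw 80.95297708735252 tilt [ 0.3318 -1.4237] clk 15.4667 w -2.489180906887402e-05
[-87.99675485 -41.29009111  77.83999703]
```

View pics/w18.png

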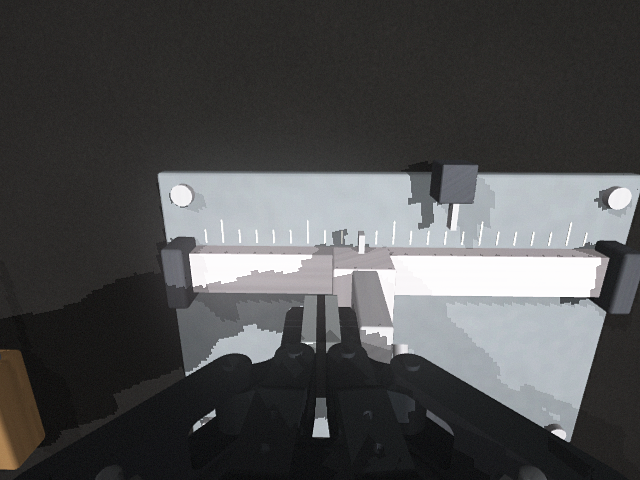

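Call:
{"fn": "step_arm", "kwargs": {
  "series": [
    {"x": -0.02,"y": 0.3,"z": 0,"twist": 0,"jaw": 0},
    {"x": 0.0,"y": 0.6,"z": 0,"twist": 0,"jaw": 0},
    {"x": 0.02,"y": 0.9,"z": 0,"twist": 0,"jaw": 0},
    {"x": 0.04,"y": 1.2,"z": 0,"twist": 0,"jaw": 0},
    {"x": 0.06,"y": 1.5,"z": 0,"twist": 0,"jaw": 0},
    {"x": 0.08,"y": 1.8,"z": 0,"twist": 0,"jaw": 0},
    {"x": 0.1,"y": 2.1,"z": 0,"twist": 0,"jaw": 0},
    {"x": 0.13,"y": 2.4,"z": 0,"twist": 0,"jaw": 0},
    {"x": 0.16,"y": 2.7,"z": 0,"twist": 0,"jaw": 0},
    {"x": 0.18,"y": 2.9,"z": 0,"twist": 0,"jaw": 0}
  ]
}}

```text
clock: 16.3
eef_pos: [0.4811, -0.001, 0.0782]
tool_rot: [-0.469, 0.543, 0.448, 0.534]
ft_force: [2.6, -8.2, -1.0]
grip_width: -0.0001
```

```bash
python3 chk.py w19 wrist;python3 -c "
from m import *
p,d,e,q=load('w19'); print(fx(e))"
```

```text
eef [ 0.4811 -0.001   0.0782] f [ 3.2369 -7.0946 -1.9582] t [-1.3329 -0.6545 -0.062 ] jawyaw 80.86604879777202 tilt [ 0.5238 -1.719 ] clk 16.35 w 0.0001561743013173282
[-88.66505848 -13.89454244  78.1858189 ]
```

View pics/w19.png

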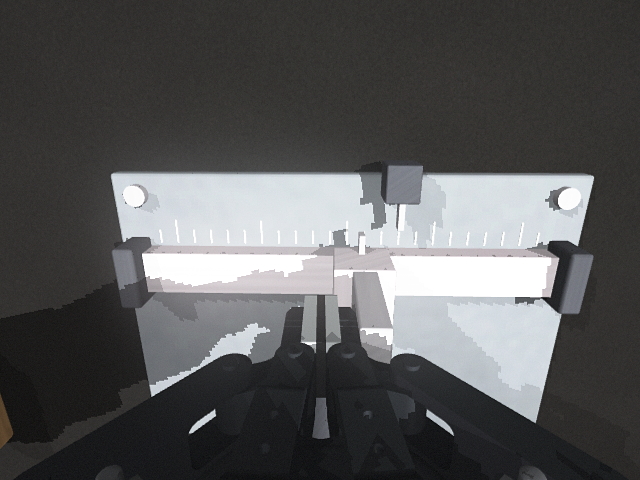

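```bash
python3 -c "
from m import *
crop('w19',340,190,440,265,7,'c_w19')"; python3 meas.py w19 361.5 235.5 402 231
```

```text
ptr [-108.78    6.71   31.8 ] idx [-110.39   28.19   28.8 ] gap 21.474072167353544 tcp [-88.67 -13.89  78.19]
```

View pics/c_w19.png

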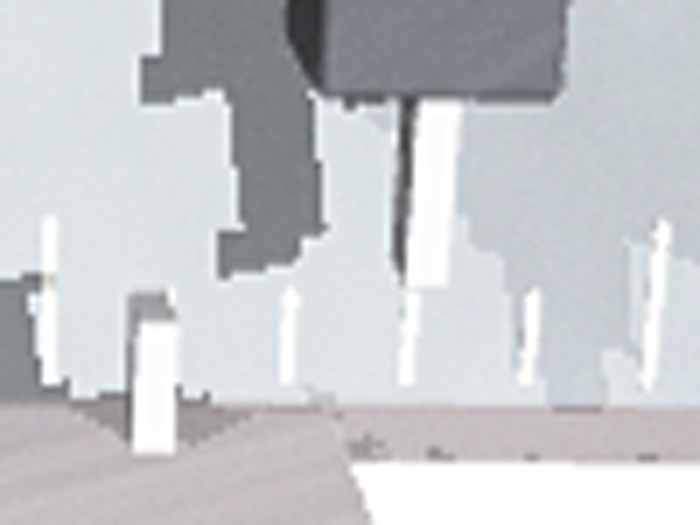

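Call:
{"fn": "step_arm", "kwargs": {
  "series": [
    {"x": 0.03,"y": 0.2,"z": 0,"twist": 0,"jaw": 0},
    {"x": 0.06,"y": 0.4,"z": 0,"twist": 0,"jaw": 0},
    {"x": 0.09,"y": 0.6,"z": 0,"twist": 0,"jaw": 0},
    {"x": 0.12,"y": 0.8,"z": 0,"twist": 0,"jaw": 0},
    {"x": 0.15,"y": 1.0,"z": 0,"twist": 0,"jaw": 0},
    {"x": 0.18,"y": 1.2,"z": 0,"twist": 0,"jaw": 0},
    {"x": 0.21,"y": 1.4,"z": 0,"twist": 0,"jaw": 0},
    {"x": 0.23,"y": 1.5,"z": 0,"twist": 0,"jaw": 0},
    {"x": 0.23,"y": 1.5,"z": 0,"twist": 0,"jaw": 0}
  ]
}}

```text
clock: 17.1
eef_pos: [0.4833, 0.0125, 0.0783]
tool_rot: [-0.47, 0.544, 0.447, 0.533]
ft_force: [-0.4, -7.3, 0.1]
grip_width: 0.0002
```

```bash
python3 chk.py w20 wrist 340 190 440 265 7
```

```text
eef [0.4833 0.0125 0.0783] f [ 0.2682 -6.7076 -0.8098] t [-1.2237 -0.0357  0.0108] jawyaw 80.81796687199422 tilt [ 0.5198 -1.9614] clk 17.15 w 0.00019166377819792907
```

View pics/c_w20.png

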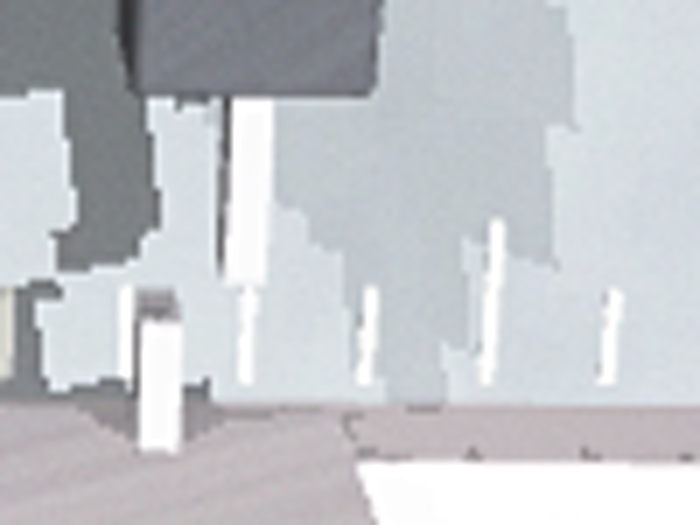

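```bash
python3 meas.py w20 $(python3 -c "print(340+160/7,190+320/7,340+247/7,190+286/7)")
python3 - <<'E'
from m import *
p,d,e,q=load('w20'); C=cam('wrist',e,q)
# same px at lower edges of tips? tick pitch: ticks at z=.01
a=fx(atz(C,340+247/7,190+340/7,.0105)); b=fx(atz(C,340+368/7,190+340/7,.0105)); c=fx(atz(C,340+125/7,190+340/7,.0105)); print(a,b,c)
E
```

```text
ptr [-108.49   20.95   31.8 ] idx [-110.22   27.66   28.8 ] gap 6.708891954326152 tcp [-88.53  -0.19  78.27]
[-99.50603326  30.00403134  10.5       ] [-99.57207785  40.02526905  10.5       ] [-99.43922981  19.86764691  10.5       ]
```

Call:
{"fn": "step_arm", "kwargs": {
  "series": [
    {"x": 0.02,"y": 0.12,"z": 0,"twist": 0,"jaw": 0},
    {"x": 0.04,"y": 0.24,"z": 0,"twist": 0,"jaw": 0},
    {"x": 0.06,"y": 0.36,"z": 0,"twist": 0,"jaw": 0},
    {"x": 0.07,"y": 0.46,"z": 0,"twist": 0,"jaw": 0},
    {"x": 0.07,"y": 0.46,"z": 0,"twist": 0,"jaw": 0}
  ]
}}

```text
clock: 17.57
eef_pos: [0.4838, 0.0155, 0.0783]
tool_rot: [-0.47, 0.545, 0.446, 0.532]
ft_force: [-0.1, -7.4, 0.5]
grip_width: 0.0001
```

```bash
python3 chk.py w21 wrist 340 190 440 265 7
```

```text
eef [0.4838 0.0155 0.0783] f [-0.2432 -6.604   0.6341] t [-1.1881  0.0306 -0.0266] jawyaw 80.7529672700365 tilt [ 0.503  -2.1964] clk 17.6167 w 1.5429569698451572e-07
```

View pics/c_w21.png

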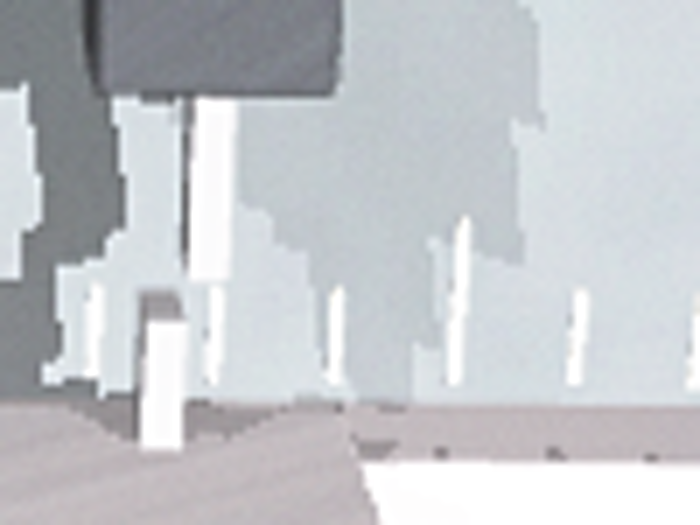

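```bash
python3 meas.py w21 $(python3 -c "print(340+166/7,190+320/7,340+211/7,190+282/7)")
```

```text
ptr [-108.46   24.22   31.8 ] idx [-110.48   27.75   28.8 ] gap 3.5310960512559824 tcp [-88.52   2.8   78.32]
```

Call:
{"fn": "step_arm", "kwargs": {
  "series": [
    {"x": 0.02,"y": 0.12,"z": 0,"twist": 0,"jaw": 0},
    {"x": 0.04,"y": 0.24,"z": 0,"twist": 0,"jaw": 0},
    {"x": 0.06,"y": 0.34,"z": 0,"twist": 0,"jaw": 0},
    {"x": 0.07,"y": 0.43,"z": 0,"twist": 0,"jaw": 0},
    {"x": 0.07,"y": 0.43,"z": 0,"twist": 0,"jaw": 0}
  ]
}}

```text
clock: 18.03
eef_pos: [0.4842, 0.0181, 0.0784]
tool_rot: [-0.471, 0.546, 0.444, 0.531]
ft_force: [-0.2, -6.9, 0.6]
grip_width: -0.0001
```

```bash
python3 chk.py w22 wrist 340 190 440 265 7
```

```text
eef [0.4842 0.0181 0.0784] f [-1.0529 -6.3803  1.0056] t [-1.1722  0.0703  0.0416] jawyaw 80.68926222183043 tilt [ 0.479 -2.435] clk 18.0833 w 0.00015770777065392212
```

View pics/c_w22.png

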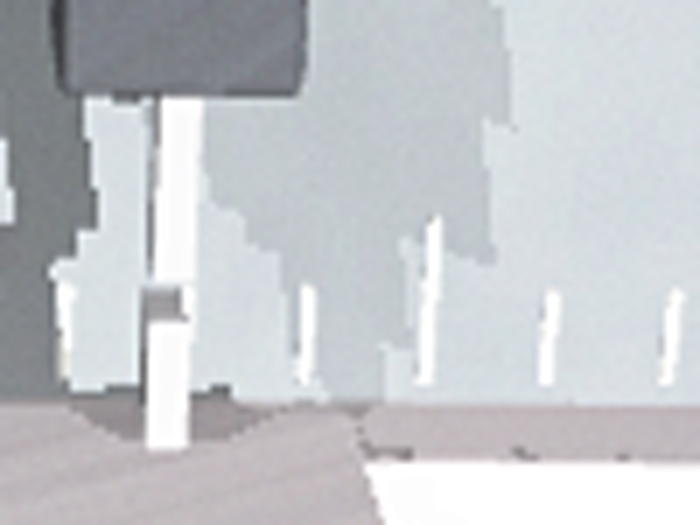

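```bash
python3 meas.py w22 $(python3 -c "print(340+169.5/7,190+320/7,340+176/7,190+282/7)"); python3 chk.py t22 top 270 220 350 290 8
```

```text
ptr [-108.43   26.99   31.8 ] idx [-110.44   27.62   28.8 ] gap 0.629322275861508 tcp [-88.52   5.49  78.39]
eef [0.4842 0.0181 0.0784] f [-0.8121 -5.4135  0.4287] t [-1.2358  0.0804 -0.0143] jawyaw 80.69112209663894 tilt [ 0.4807 -2.429 ] clk 18.1333 w 0.0003226152504436204
```

View pics/c_t22.png

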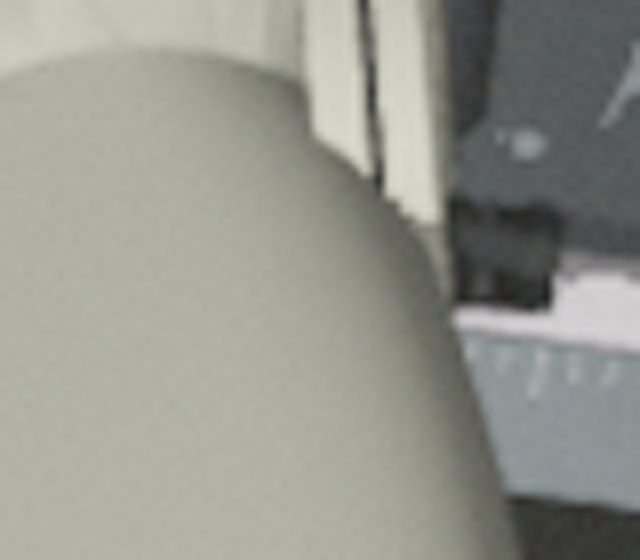

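Call:
{"fn": "step_arm", "kwargs": {
  "series": [
    {"x": 0,"y": 0,"z": 0,"twist": 0,"jaw": 0},
    {"x": -0.05,"y": -0.3,"z": 0,"twist": 0,"jaw": 0},
    {"x": -0.1,"y": -0.7,"z": 0,"twist": 0,"jaw": 0},
    {"x": -0.2,"y": -1.3,"z": 0,"twist": 0,"jaw": 0},
    {"x": -0.3,"y": -2,"z": 0,"twist": 0,"jaw": 0},
    {"x": -0.3,"y": -2,"z": 2,"twist": 0,"jaw": 0},
    {"x": -0.3,"y": -2,"z": 5,"twist": 0,"jaw": 0},
    {"x": -0.3,"y": -1,"z": 9,"twist": 0,"jaw": 0},
    {"x": -0.3,"y": 1,"z": 10,"twist": 0,"jaw": 0},
    {"x": -0.3,"y": 1,"z": 10,"twist": 0,"jaw": 0}
  ]
}}

```text
clock: 18.97
eef_pos: [0.484, 0.0298, 0.1824]
tool_rot: [-0.473, 0.543, 0.443, 0.534]
ft_force: [-0.3, -0.0, -0.5]
grip_width: 0.0001
```

```bash
python3 chk.py w23 wrist 260 180 400 270 5.5; python3 chk.py s23 side 200 150 400 300 4
```

```text
eef [0.484  0.0298 0.1824] f [-0.09   -0.282  -0.6981] t [-0.0006  0.0339  0.0237] jawyaw 80.75986630148188 tilt [ 0.9633 -2.299 ] clk 19.0167 w 0.00019660894235075404
eef [0.4825 0.0286 0.1802] f [-0.0505 -0.1289 -0.5255] t [ 0.0574  0.0654 -0.009 ] jawyaw 80.77264769465484 tilt [ 0.7347 -2.3967] clk 19.0667 w 8.233131399356728e-07
```

View pics/w23.png

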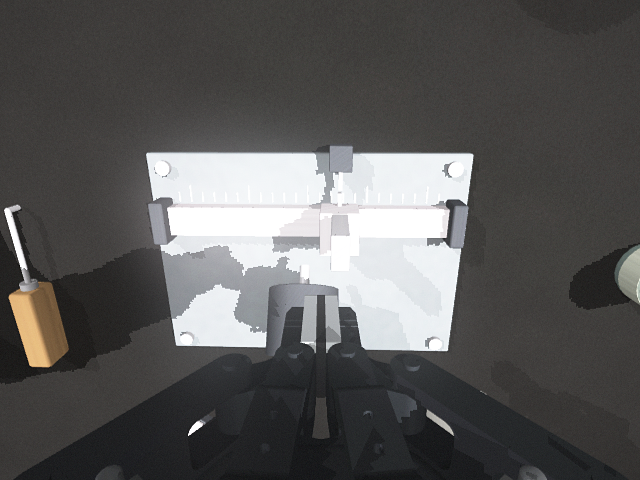

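View pics/c_w23.png

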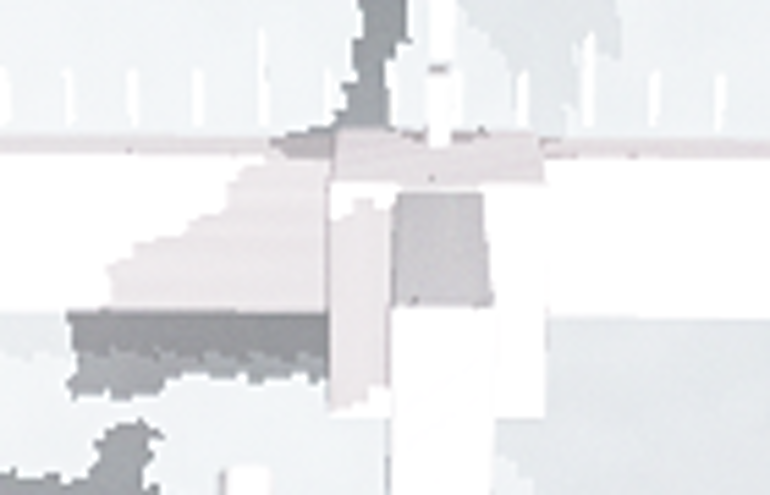

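View pics/c_s23.png

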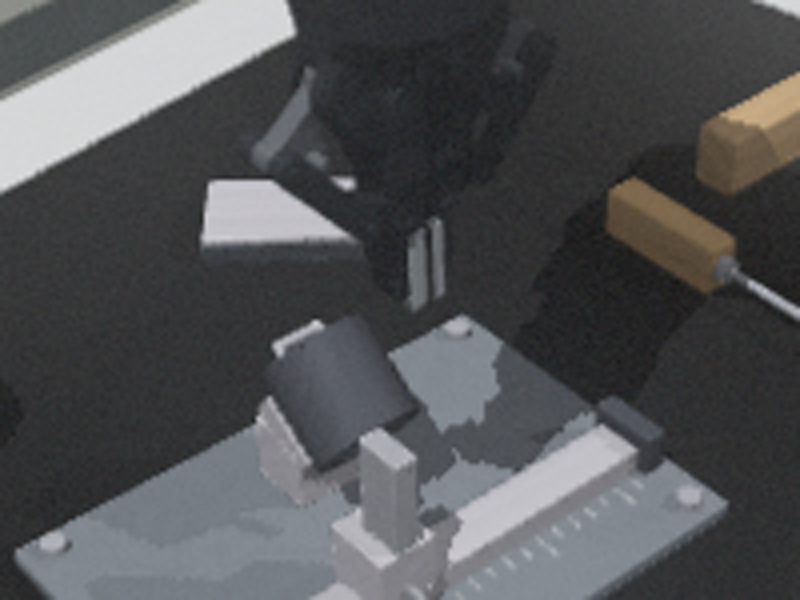

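```bash
python3 - <<'E'
from m import *
p=load('w23')[0][165:225,310:370].astype(float); g=np.clip((p-170)*3,0,255).astype(np.uint8)[:,:,::-1]
cv2.imwrite('pics/c_w23b.png',cv2.resize(g,None,fx=10,fy=10,interpolation=cv2.INTER_NEAREST))
E
```

```text
(no output)
```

View pics/c_w23b.png

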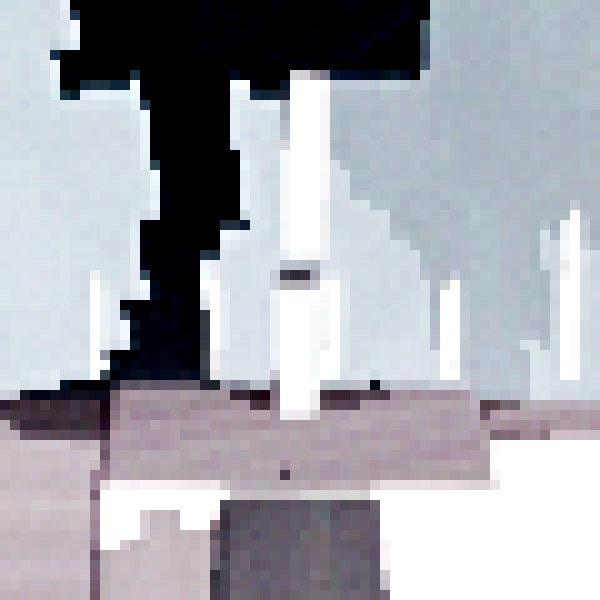

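```bash
python3 meas.py w23 339.4 193 340.1 191; python3 meas.py w23 339.4 193 340.6 191
```

```text
ptr [-108.96   26.63   31.8 ] idx [-109.88   27.2    28.8 ] gap 0.5708082023882142 tcp [-90.53  16.95 182.44]
ptr [-108.96   26.63   31.8 ] idx [-109.88   27.59   28.8 ] gap 0.965515538253026 tcp [-90.53  16.95 182.44]
```

Call:
{"fn": "step_arm", "kwargs": {
  "series": [
    {"x": -2,"y": 2,"z": 2,"twist": 0,"jaw": 0},
    {"x": -4,"y": 5,"z": 4,"twist": 0,"jaw": 0},
    {"x": -6,"y": 9,"z": 6,"twist": 0,"jaw": 0},
    {"x": -8,"y": 13,"z": 6,"twist": 0,"jaw": 0},
    {"x": -10,"y": 17,"z": 6,"twist": 0,"jaw": 0},
    {"x": -10,"y": 21,"z": 6,"twist": 0,"jaw": 0},
    {"x": -10,"y": 21,"z": 6,"twist": 0,"jaw": 0},
    {"x": -10,"y": 21,"z": 6,"twist": 0,"jaw": 0},
    {"x": -10,"y": 21,"z": 6,"twist": 0,"jaw": 0}
  ]
}}

```text
clock: 19.82
eef_pos: [0.3806, 0.2371, 0.2369]
tool_rot: [-0.472, 0.547, 0.445, 0.53]
ft_force: [-0.2, 0.6, -0.3]
grip_width: 0.0005
```

```bash
python3 chk.py t24 top 250 180 390 290 5.5; python3 chk.py s24 side 200 150 440 330 3.3; python3 - <<'E'
from m import *
a=load('top0')[0].astype(int); b=load('t24')[0].astype(int)
C=cam('top')
def h(p,x0,y0,x1,y1):
    r=p[y0:y1,x0:x1]; m=(r[...,0]>150)&(r[...,2]<130); v,u=np.nonzero(m); return u.mean()+x0,v.mean()+y0,m.sum()
print(h(a,428,198,452,245),h(b,428,198,452,245))
d=load('t24')[1]
for u,v in ((439,212),(439,222),(438,232),(440,205)): print(deproj(C,u,v,d[v,u]))
for n,(x0,y0,x1,y1) in {'jar':(170,190,210,235),'coupon':(355,120,410,172),'mug':(225,115,285,175)}.items():
    print(n,abs(a-b)[y0:y1,x0:x1].mean())
E
```

```text
eef [0.3806 0.2371 0.2369] f [ 0.4927 -0.0925 -0.339 ] t [0.0461 0.0195 0.0593] jawyaw 80.80629223753097 tilt [ 0.3812 -2.5951] clk 19.8667 w -4.157851544044275e-05
eef [0.3809 0.2365 0.2372] f [-0.2233  0.4916 -0.1847] t [ 0.0424 -0.0392  0.0105] jawyaw 80.70924711267246 tilt [ 0.3946 -2.5834] clk 19.9167 w 0.0001794893357462084
(np.float64(439.872131147541), np.float64(221.78688524590163), np.int64(305)) (np.float64(438.57679180887374), np.float64(221.95904436860067), np.int64(293))
[ 0.57536236 -0.26469994  0.02993058]
[ 0.55276802 -0.26363182  0.02909334]
[ 0.52981438 -0.25959367  0.03146794]
[ 0.59201589 -0.26859274  0.02678667]
jar 3.323703703703704
coupon 2.2322843822843823
mug 2.4844444444444442
```

View pics/t24.png

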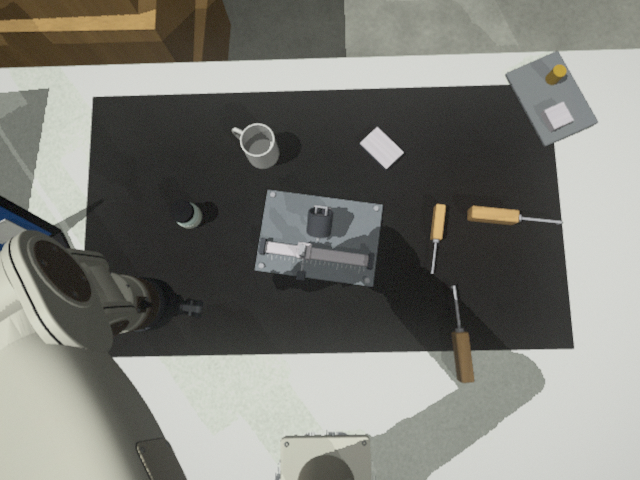

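View pics/c_t24.png

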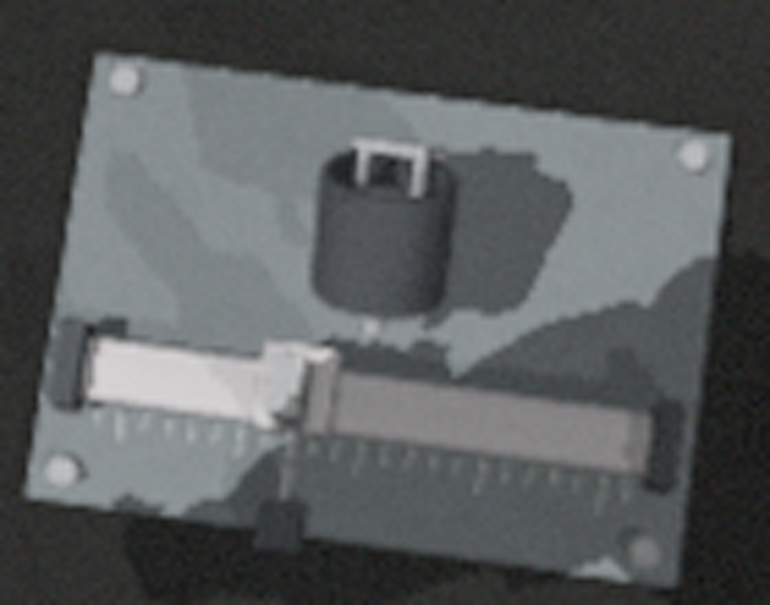

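View pics/c_s24.png

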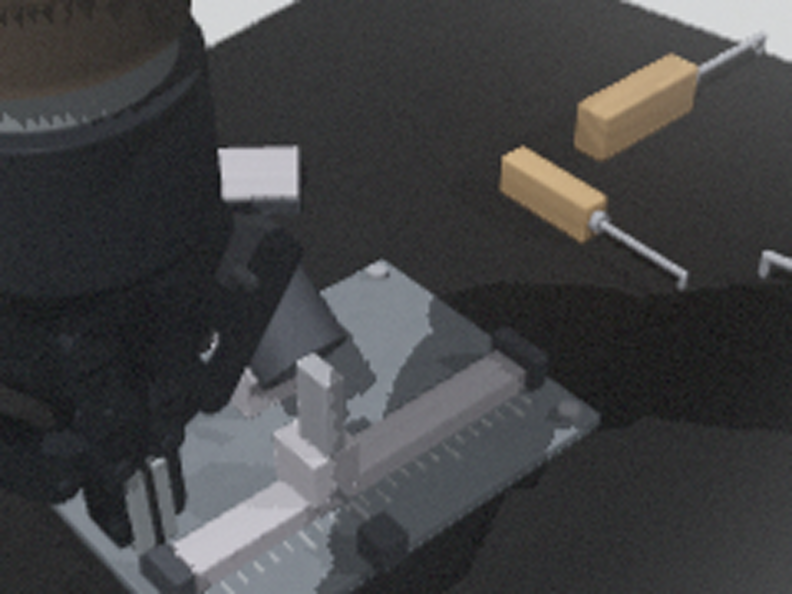

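```bash
python3 - <<'E'
from m import *
C=cam('top'); print('bar fx at z=.0897 (expect x~10):',fx(atz(C,250+393/5.5,180+145/5.5,.0897)))
print(bot.get_obs()['clock'])
print(bot.job_done())
E
```

```text
bar fx at z=.0897 (expect x~10): [10.49929611 -0.22572614 89.7       ]
19.9167
the job is handed in; nothing more can be done
None
```

The job is done and handed in at about 20 s of the 72 s allowed; no verdict was reported, so the outcome rests on my own checks below.

**What I did:** I took the smallest hook tool (top-view pixel (440,222)) and held it level, because the moves offered no tilt. I hooked the bar and drew the lock until the pull force rose from about 5 N to 10 N with no further travel. Then I laid the tool back in its old place. With shut fingers I pushed the stop mostly in steady runs of about 3 mm per row, then in smaller nudges of 4–5 mm near the mark. I backed off without it passing the index.

**Last checks:**
- **Stop:** the pointer stands 0.6 to 1.0 mm short of the index blade, measured in the wrist camera from two heights. The limit is 2.5 mm.
- **Lock:** the loop bar shows about 10.5 mm beyond the mouth along x. About 10 mm is expected at full draw, so the lock is about 35 mm out.
- **Hook tool:** it lies flat, with the top of its handle at about 30 mm, as at the start.
- **Bystanders:** the jar, coupon and mug look unmoved when the first and last top pictures are compared.
- **Arm:** it stands clear, with near-zero force readings.

**Disagreements:** the first top and wrist estimates of the mouth differed by about 3 mm. I used a value between them that matched the edges in both pictures. The rail's 10 mm ticks agreed with it later.

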